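# Find the rattling balance tin and hold it out

### The arm

A 7-joint arm with a two-finger parallel gripper is mounted at the origin on a cart in front of the work surface, level with it; the furniture and walls round the work are solid. World frame = base frame: x ahead of the robot, y to its left, z up, the work surface at z = 0. Lengths are in m, angles in rad, forces in N, time in s.
With the tool pointing down it reaches from about 0.4 to 0.85 m from the base axis. Payload 10.4 kg.
Tool frame: the origin (TCP) lies midway between the tips of the shut fingers; the grasp point (between the pads) lies 19 mm behind it; z points along the fingers, y is the line along which they close (so a half turn about z gives the same grasp; the last joint's range is limited). The gripper opens to 85 mm and grips with 20 to 120 N. Pads are 22 mm wide; open, the fingers measure 114 mm over their backs; the gripper's body (76 mm by 85 mm) begins 54 mm behind the grasp point. The pads swing forward as they close: fully open they stand 13 mm farther back than shut.
Start: joints at [1.095, 0.332, -0.065, 1.46, 0.022, 1.35, -0.088], TCP at [0.273, -0.562, 0.231] pointing down, gripper open.
Joint ranges: [-2.6, 2.6], [-0.5, 2.12], [-1.47, 1.34], [0.16, 2.42], [-1.27, 4.41], [0.06, 2.06], [-2.6, 2.6]. Speed limits (rad/s): [2.22, 2.22, 2.79, 2.79, 3.14, 3.14, 3.14].

### API

Orientations are given as a unit quaternion [x, y, z, w].
In Python, from workcell import get_obs, camera, camera_params, hand_in gives the robot as it stands.
- The arm moves only by the tool carry_out, never from a script. Its argument "commands" is a list that holds one entry, the list of rows, each a list of 6 numbers: the shift along the tool's x, y, z in units of 40 mm (1.0 is 40 mm), then the turn, a rotation vector about the tool's x, y, z in units of 6 degrees (1.0 is 6 degrees). In form: [[[x, y, z, ax, ay, az], ...]]. A call has 1 to 20 rows; each row shifts and turns the commanded pose from where the row before left it, along the tool's axes as they then stand; what a row does not reach is not made up. A row lasts 1/12 s, in which the tool goes at most 41.7 mm and 7.16 degrees, less where a joint would pass 70% of its speed; a pose out of reach is approached as far as the arm can. A call is refused whole if a number of a shift passes 1 or a number of a turn 1, either way. A call with a gripper value outside its range is refused whole. "hand" is the closure, from -1 (fully open) to 1 (shut), set as the call begins (left out, the last holds). The fingers move at their own pace and stop on an object; "force" is the grip in N (left out, the last holds). Time passes only in rows, so rows that do not move let the fingers close. It gives the time, the measured TCP pose, the force, the opening and the grip force at its end, in the units of the state.
- get_obs(): the state, without advancing time (a new reading comes with each control period).
- camera(name): name is "scene" or "side" or "wrist"; returns the picture (480x640x3 uint8, red, green, blue); there is no depth.
- camera_params(name): a dict with "mtx" (3x3 intrinsics, pixels), "R" (3x3) and "t" (3): a world point X has camera coordinates R X + t. Camera axes: x right, y down, z forward; pixel columns grow to the right and rows downward; lengths in m; the calibration is good to about 2 mm. A picture is of the moment at which its call begins: read the wrist's pose just before it. camera_params takes no time and is no camera call; for the wrist camera it gives the pose at the moment of the call.
- hand_in(): hands the job in; it is judged then, once.
The state is a dict: "clock": time; "joint_pos": joint angles; "joint_velocities": joint speeds; "tau": joint torques, N m; "position": TCP position; "ee_rot": TCP orientation; "ft_force": force on the tool from outside, world axes, zero at the start; "torque": the same for the moment, N m; "grip_width": opening from 0.0 (shut) to 1.0 (fully open); "grasp_force": force on a finger pad.
Only numpy, scipy, OpenCV 4.12 (cv2) and the standard library are available. Lean on these libraries where they do the work, as an engineer would, in place of code of your own. Each camera call takes 0.05 s, during which the arm holds its last target. There are 200 camera calls.

### The job

One of the three sealed balance tins has a loose core inside. Test them in the order red, yellow, blue: lift each by its bar clear of the bench, rock it along the bar by about 30 degrees, left end down first and then right end down, to learn whether something shifts inside, and stand each sound tin back upright where it stood. Finish holding the tin that rattles, level and still, in the gripper a hand's breadth (about 12 cm) above the middle of the black notebook, with the other two standing in their places and the beaker, canister and timer left alone; do not set it down or let go.

Things in the scene. Friction and masses are not known exactly. Their poses are not given: they have to be found in the camera images.
- tin_red: sealed aluminium tin with red lid and red grip bar on top, standing. 64 mm across (lid 67), 44 high; bar 54 long, 14 wide, 44 to 69 mm above the underside, centred. Origin: centre of underside; z up; y along the bar, at the start to the left (world +y within 0.45 rad); x across the bar. All three about 0.51 kg +-15 percent, so weight tells nothing.
- core_red (a joint): lean (rad) of the unseen 320 g core in the red tin; 0 = centred, so all start. Sound tins: stays within 0.03. Loose: topples along the bar to stops at -0.14 (left end lowered over 10 deg) or +0.14 (right end lowered), and stays there when levelled; each stop shifts its weight 14 mm, i.e. the moment on the gripper by 0.044 Nm from centred.
- tin_yellow: sealed aluminium tin with yellow lid and yellow grip bar on top, standing. 64 mm across (lid 67), 44 high; bar 54 long, 14 wide, 44 to 69 mm above the underside, centred. Origin: centre of underside; z up; y along the bar, at the start to the left (world +y within 0.45 rad); x across the bar. All three about 0.51 kg +-15 percent, so weight tells nothing.
- core_yellow (a joint): lean (rad) of the unseen 320 g core in the yellow tin; 0 = centred, so all start. Sound tins: stays within 0.03. Loose: topples along the bar to stops at -0.14 (left end lowered over 10 deg) or +0.14 (right end lowered), and stays there when levelled; each stop shifts its weight 14 mm, i.e. the moment on the gripper by 0.044 Nm from centred.
- tin_blue: sealed aluminium tin with blue lid and blue grip bar on top, standing. 64 mm across (lid 67), 44 high; bar 54 long, 14 wide, 44 to 69 mm above the underside, centred. Origin: centre of underside; z up; y along the bar, at the start to the left (world +y within 0.45 rad); x across the bar. All three about 0.51 kg +-15 percent, so weight tells nothing.
- core_blue (a joint): lean (rad) of the unseen 320 g core in the blue tin; 0 = centred, so all start. Sound tins: stays within 0.03. Loose: topples along the bar to stops at -0.14 (left end lowered over 10 deg) or +0.14 (right end lowered), and stays there when levelled; each stop shifts its weight 14 mm, i.e. the moment on the gripper by 0.044 Nm from centred.
- notebook: black closed notebook lying flat on the bench behind the tins (farther from the robot), 148 x 110 x 16 mm, long side along its x, fixed; origin: centre of the underside.
- beaker: small clear beaker, 46 mm across, 59 mm high, right of the notebook; origin: centre of the underside. A bystander.
- objective_case: clear canister with a black screw cap, 38 mm across, 62 mm high, left of the notebook; origin: centre of the underside. A bystander.
- lab_timer: white lab timer lying flat, 62 x 66 x 18 mm, right of the tins; origin: centre of the underside. A bystander.

How it is judged:
By the outcome, as a careful person would: the job done as asked, in the order asked, and still so for the second after the job is handed in, while the arm keeps its last pose, push and grip.
It also fails if it takes over 72 s, if anything falls off the work surface, if the arm or the gripper's body presses on something with over 40 N, if the wrist force passes 120 N, or if a joint passes its speed limit or range.

## Working session

There is one attempt and no reset: what is moved stays moved. The work goes in short steps, Python scripts to look and compute and a tool call to move; the robot and the scene stay as the last step left them, time stands still between calls to the robot, and variables do not carry over. Pictures are saved under pics/ and viewed, at most 10 in all, crops included, and the job is handed in when it is done.

Besides the shell and the picture viewer there is one more tool, called as name([rows], argument=value, ...), one row to a line, values as JSON. carry_out: Moves the arm, as the interface text tells. Its arguments: {"type":"object","properties":{"commands":{"type":"array"},"hand":{"type":"number"},"force":{"type":"number"}},"required":["commands"]}

```bash
mkdir -p pics; ls; python3 - <<'E'
from workcell import *
import cv2,numpy as np
for n in("scene","side"):
    im=camera(n);cv2.imwrite(f"pics/{n}0.png",im[:,:,::-1])
    p=camera_params(n);print(n,p)
o=get_obs();print(o)
E
```

```text
pics
scene {'mtx': array([[533.6200798 ,   0.        , 320.29379544],
       [  0.        , 533.6200798 , 234.55081987],
       [  0.        ,   0.        ,   1.        ]]), 'R': array([[-0.61600406, -0.7875833 , -0.01586023],
       [-0.59590619,  0.47906389, -0.64451036],
       [ 0.51520366, -0.38756979, -0.76443106]]), 't': array([0.38456681, 0.28157986, 1.04679831])}
side {'mtx': array([[528.49618868,   0.        , 321.0574811 ],
       [  0.        , 528.49618868, 238.80724678],
       [  0.        ,   0.        ,   1.        ]]), 'R': array([[-0.84434158, -0.53552447, -0.01734481],
       [-0.29007597,  0.48408994, -0.82553792],
       [ 0.4504922 , -0.69200468, -0.56408005]]), 't': array([0.49153321, 0.12959731, 0.86316465])}
{'clock': 0.1, 'joint_pos': array([ 1.09537379,  0.33280412, -0.06470405,  1.46087309,  0.02159456,
        1.34986961, -0.08850492]), 'joint_velocities': array([-3.27217714e-05, -8.36045772e-04,  2.26743503e-04, -5.15129189e-04,
        8.58352298e-04, -4.46688627e-05, -9.94671708e-04]), 'tau': array([ 1.70003364e-03, -6.26748705e+01,  4.95359511e-02, -3.92430067e+01,
        1.63825782e-02,  7.00976947e-03,  2.23365970e-05]), 'position': array([ 0.27329648, -0.56170952,  0.23059081]), 'ee_rot': array([ 9.74476144e-01,  2.24490198e-01, -1.65446543e-04, -6.07363257e-04]), 'ft_force': array([-0.17228536, -0.00020587,  0.03472847]), 'torque': array([ 0.03994964, -0.01450404,  0.05220506]), 'grasp_force': 0.0, 'grip_width': 0.9970105261404236}
```

View pics/scene0.png

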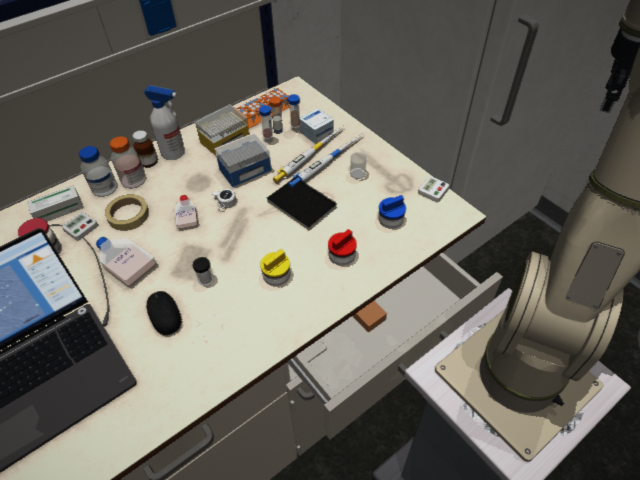

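View pics/side0.png

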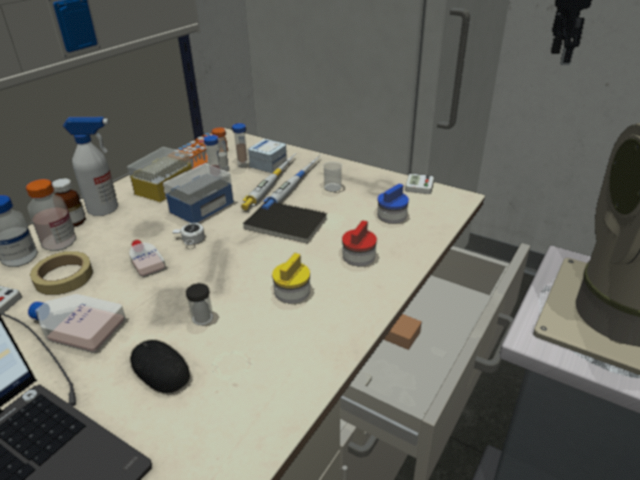

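The scene picture shows yellow at about (275,264), red (342,247), blue (392,209) and the notebook at (302,202). The side picture has yellow at (291,277), red (359,243), blue (393,203). I'll fit tin poses to the colour silhouettes in both views.

```bash
cat > h.py <<'E'
from workcell import *
import cv2,numpy as np
from scipy.optimize import minimize
from scipy.spatial.transform import Rotation as R
HUE={'red':(0,8),'yellow':(22,34),'blue':(105,125)}
def proj(p,X):
    c=X@p['R'].T+p['t'];u=c@p['mtx'].T;return u[:,:2]/u[:,2:]
def mask(im,col):
    h=cv2.cvtColor(im,cv2.COLOR_RGB2HSV);a,b=HUE[col]
    m=((h[...,0]>=a)&(h[...,0]<=b)|((col=='red')&(h[...,0]>172)))&(h[...,1]>140)&(h[...,2]>50)
    return m.astype(np.uint8)
def blob(m,c,r=28):
    z=np.zeros_like(m);cv2.circle(z,c,r,1,-1);return m*z
th=np.linspace(0,2*np.pi,40)
def model(q,zl):
    x,y,a=q;D=[]
    for z in(zl,.044):D.append(np.c_[.0335*np.cos(th),.0335*np.sin(th),0*th+z])
    lid=np.vstack(D)
    bar=np.array([[i*.007,j*.027,z] for i in(-1,1) for j in(-1,1) for z in(.044,.069)])
    Rz=R.from_euler('z',a).as_matrix()
    return [P@Rz.T+[x,y,0] for P in(lid,bar)]
def render(p,q,zl):
    o=np.zeros((480*4,640*4),np.uint8)
    for P in model(q,zl):
        h=cv2.convexHull(((proj(p,P)+.5)*4).astype(np.float32)).astype(np.int32);cv2.fillConvexPoly(o,h,1)
    return cv2.resize(o.astype(np.float32),(640,480),interpolation=cv2.INTER_AREA)
def ray(p,uv,z):
    d=np.linalg.inv(p['mtx'])@[uv[0],uv[1],1];d=p['R'].T@d;c=-p['R'].T@p['t'];return c+d*(z-c[2])/d[2]
def fit(views,q0):
    # views: list of (params, mask)
    best=None
    for a in np.arange(-.45,.5,.15):
        f=lambda v:sum(np.abs(render(p,(v[0],v[1],v[2]*10),.036+v[3]*.5)-m).sum() for p,m in views)
        x0=np.array([q0[0],q0[1],a/10,0])
        r=minimize(f,x0,method='Nelder-Mead',options=dict(initial_simplex=np.vstack([x0]+[x0+d for d in np.diag([.008,.008,.015,.006])]),xatol=1e-5,fatol=.5,maxfev=250))
        if best is None or r.fun<best.fun:best=r
    v=best.x;return np.round([v[0],v[1],v[2]*10,.036+v[3]*.5],4),best.fun,[int(m.sum()) for _,m in views]
E
cat > m1.py <<'E'
from h import *
S={n:(camera_params(n),cv2.imread(f'pics/{n}0.png')[:,:,::-1].copy()) for n in('scene','side')}
px={'red':((342,245),(359,241)),'yellow':((275,264),(291,275)),'blue':((392,209),(393,201))}
for c,(a,b) in px.items():
    vs=[(S[n][0],blob(mask(S[n][1],c),uv)) for n,uv in(('scene',a),('side',b))]
    g=ray(S['scene'][0],a,.045)
    print(c,g.round(3),*fit(vs,g));print([fit([v],g)[0] for v in vs])
def quad(n,uv):
    p,im=S[n];g=im.max(2);m=blob((g<70).astype(np.uint8),uv,45)
    k,l,s,c=cv2.connectedComponentsWithStats(m);i=1+s[1:,4].argmax()
    ap=cv2.minAreaRect(np.argwhere(l==i)[:,::-1].astype(np.float32))
    P=np.array([ray(p,x[::-1],.016)[:2] for x in np.argwhere(l==i)],np.float32)
    return s[i],cv2.minAreaRect(P)
print(quad('scene',(302,202)),quad('side',(286,220)))
E
python3 m1.py
```

```text
red [0.445 0.076 0.045] [0.4486 0.0761 0.2732 0.0437] 191.9375 [552, 543]
[array([0.4492, 0.0746, 0.0863, 0.044 ]), array([0.4483, 0.0774, 0.3002, 0.0439])]
yellow [0.496 0.226 0.045] [0.4974 0.2279 0.2871 0.0424] 131.5 [603, 830]
[array([0.498 , 0.2265, 0.125 , 0.0421]), array([0.4968, 0.2303, 0.2386, 0.044 ])]
blue [ 0.456 -0.088  0.045] [ 0.4595 -0.0898  0.017   0.0441] 230.4375 [470, 321]
[array([ 0.4597, -0.0906, -0.1108,  0.0438]), array([ 0.4598, -0.0882,  0.0449,  0.044 ])]
(array([ 268,  167,   68,   61, 1780], dtype=int32), ((0.6428718566894531, 0.012308560311794281), (0.1492854505777359, 0.1850496232509613), 9.668549537658691)) (array([ 245,  202,   80,   37, 1728], dtype=int32), ((0.635021984577179, 0.05115952342748642), (0.14524942636489868, 0.10737621039152145), 7.544632911682129))
```

```bash
cat >> h.py <<'E'
def plan(pos,yaw,n):
    "constant row taking the tool to pos, pointing down, tool x at yaw+90deg (tin y), in n rows; units"
    o=get_obs();R0=R.from_quat(o['ee_rot']);p0=o['position']
    b=yaw+np.pi/2
    Rg=R.from_matrix(np.c_[[np.cos(b),np.sin(b),0],[np.sin(b),-np.cos(b),0],[0,0,-1.]])
    w=(R0.inv()*Rg).as_rotvec()/n
    M=sum((R0*R.from_rotvec(w*k)).as_matrix() for k in range(n))
    s=np.linalg.solve(M,np.array(pos)-p0)
    return np.round(np.r_[s/.04,np.degrees(w)/6],3)
E
python3 -c "
from h import *
print(plan((.42,.076,.23),.27,20))"
```

```text
[ 0.863 -0.205  0.001 -0.001 -0.    -0.663]
```

carry_out([
  [[0.86, -0.2, 0, 0, 0, -0.66], [0.86, -0.2, 0, 0, 0, -0.66], [0.86, -0.2, 0, 0, 0, -0.66], [0.86, -0.2, 0, 0, 0, -0.66], [0.86, -0.2, 0, 0, 0, -0.66], [0.86, -0.2, 0, 0, 0, -0.66], [0.86, -0.2, 0, 0, 0, -0.66], [0.86, -0.2, 0, 0, 0, -0.66], [0.86, -0.2, 0, 0, 0, -0.66], [0.86, -0.2, 0, 0, 0, -0.66], [0.86, -0.2, 0, 0, 0, -0.66], [0.86, -0.2, 0, 0, 0, -0.66], [0.86, -0.2, 0, 0, 0, -0.66], [0.86, -0.2, 0, 0, 0, -0.66], [0.86, -0.2, 0, 0, 0, -0.66], [0.86, -0.2, 0, 0, 0, -0.66], [0.86, -0.2, 0, 0, 0, -0.66], [0.86, -0.2, 0, 0, 0, -0.66], [0.86, -0.2, 0, 0, 0, -0.66], [0.86, -0.2, 0, 0, 0, -0.66]],
], hand=-1, force=100)

```text
clock: 1.77
position: [0.423, 0.0736, 0.2311]
ee_rot: [0.606, 0.795, -0.0, -0.0]
ft_force: [0.9, 1.0, 0.6]
grip_width: 0.998
grasp_force: 0.0
```

carry_out([
  [[0, 0, 0, 0, 0, 0], [0, 0, 0, 0, 0, 0], [0, 0, 0, 0, 0, 0]],
])

```text
clock: 2.02
position: [0.4239, 0.0714, 0.2312]
ee_rot: [0.608, 0.794, -0.0, 0.0]
ft_force: [0.7, -0.7, 0.2]
grip_width: 1.002
grasp_force: 0.0
```

```bash
python3 - <<'E'
from h import *
import pickle
p=camera_params('wrist');im=camera('wrist');o=get_obs()
pickle.dump((p,im),open('w1.pkl','wb'));cv2.imwrite('pics/w1.png',im[:,:,::-1])
print(o['position'],o['joint_pos'],plan((.449,.076,.2),.27,4),p)
for n,z in(('red',.05),('blue',.05),('yellow',.05)):
    q={'red':(.449,.076),'blue':(.46,-.09),'yellow':(.497,.228)}[n];print(n,proj(p,np.array([[*q,z]])))
E
```

```text
[0.42400672 0.0709604  0.23113135] [ 0.46447172 -0.08261668 -0.68835539  1.90832499 -0.05423375  1.29783206
  0.05489294] [-0.011  0.159  0.195 -0.001  0.001 -0.018] {'mtx': array([[370.27769242,   0.        , 318.35896383],
       [  0.        , 370.27769242, 240.20343845],
       [  0.        ,   0.        ,   1.        ]]), 'R': array([[ 9.65453175e-01,  2.60576412e-01,  3.17628278e-04],
       [ 2.51241233e-01, -9.31187674e-01,  2.64135113e-01],
       [ 6.91231514e-02, -2.54930282e-01, -9.64485636e-01]]), 't': array([-0.42897386, -0.07427676,  0.3666995 ])}
red [[345.65204126 218.85629091]]
blue [[310.12291471 377.42255021]]
yellow [[456.92308277  53.60556534]]
```

View pics/w1.png

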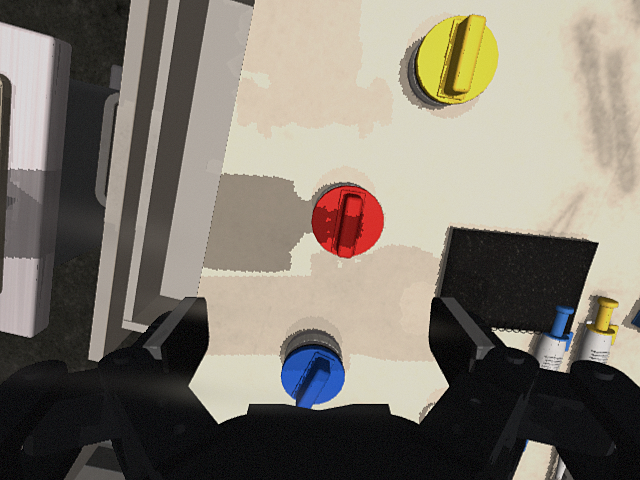

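The wrist view shows red at (348,221), yellow at (458,60) and blue at (313,375), with the notebook around (520,275). I'll enlarge the bars to read their yaw.

```bash
python3 - <<'E'
import cv2,numpy as np
im=cv2.imread('pics/w1.png')
cv2.imwrite('pics/w1c.png',np.hstack([cv2.resize(im[y:y+100,x:x+88],None,fx=3,fy=3,interpolation=cv2.INTER_CUBIC) for x,y in((305,170),(415,10),(270,330))]))
E
```

```text
(no output)
```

View pics/w1c.png

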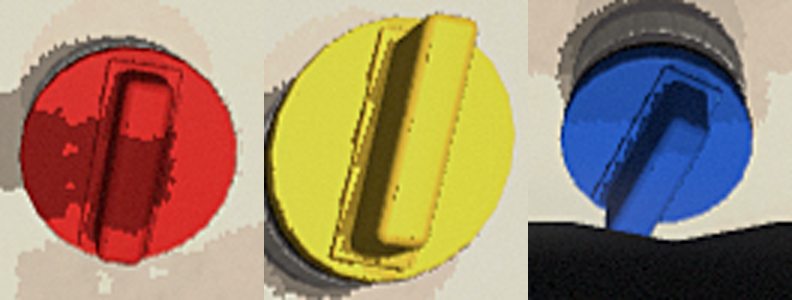

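```bash
python3 - <<'E'
from h import *
import pickle
p,im=pickle.load(open('w1.pkl','rb'))
def yaw(a,b,z):
    d=ray(p,a,z)-ray(p,b,z);return round(np.arctan2(-d[0],d[1]),3),round(np.hypot(*d[:2]),4)
print('red',yaw((345.7,198.3),(338.3,251.7),.069),yaw((342.7,190.7),(331.7,253),.044))
print('yel',yaw((485.3,16.7),(470.3,91.7),.069),yaw((468.7,15),(455.3,90),.069),yaw((457,20),(440.3,95),.044))
print('blue',yaw((329.7,373.3),(310.7,406.7),.069),yaw((316.7,352.7),(293,395),.044))
HUE['red']=(0,6)
for c,uv,q0,a in(('red',(348,221),(.449,.076),.15),('yellow',(458,60),(.497,.228),.2),('blue',(313,370),(.46,-.09),.5)):
    m=blob(mask(im,c),uv,60)
    m=cv2.morphologyEx(m,cv2.MORPH_CLOSE,np.ones((7,7),np.uint8))
    row=402 if c=='blue' else 480
    f=lambda v:np.abs(render(p,(v[0],v[1],v[2]*10),.036+v[3]*.5)-m)[:row].sum()
    bs=[]
    for aa in (0,.12,.25,.37,.5):
        x0=np.array([*q0,aa/10,0.01]);r=minimize(f,x0,method='Nelder-Mead',options=dict(initial_simplex=np.vstack([x0]+[x0+d for d in np.diag([.008,.008,.015,.004])]),fatol=.5,xatol=1e-5));bs.append((r.fun,r.x))
    r=min(bs,key=lambda t:t[0]);print(c,r[0],m.sum(),r[1]*[1,1,10,.5])
# notebook
m=blob((im.max(2)<60).astype(np.uint8),(520,275),85);k,l,s,ce=cv2.connectedComponentsWithStats(m);i=l[275,500]
P=np.array([ray(p,x[::-1],.016)[:2] for x in np.argwhere(l==i)],np.float32);print('nb',cv2.minAreaRect(P))
c=[ray(p,u,.016)[:2] for u in((449,227),(598,241),(437,322))];print(c,(c[1]+c[2])/2)
E
```

```text
red (np.float64(0.146), np.float64(0.0465)) (np.float64(0.106), np.float64(0.0588))
yel (np.float64(0.158), np.float64(0.0515)) (np.float64(0.17), np.float64(0.0514)) (np.float64(0.114), np.float64(0.0563))
blue (np.float64(-0.189), np.float64(0.0415)) (np.float64(-0.197), np.float64(0.0556))
red 198.0 4006 [0.45182253 0.07245962 0.05095047 0.00692333]
yellow 193.3125 5731 [0.50027927 0.22419943 0.15240605 0.00803656]
blue 98.375 2974 [ 0.46273754 -0.09144712 -0.07479107  0.00686789]
nb ((0.6418172121047974, 0.03224717825651169), (0.14770269393920898, 0.14098858833312988), 8.980942726135254)
[array([0.55458036, 0.08845827]), array([0.70374356, 0.11379112]), array([ 0.57866807, -0.01268593])] [0.64120581 0.0505526 ]
```

```bash
python3 -c "
from h import *
print(plan((.451,.073,.13),.13,5))"
```

```text
[-0.018  0.134  0.506 -0.001  0.     0.253]
```

carry_out([
  [[-0.02, 0.135, 0.5, 0, 0, 0.25], [-0.02, 0.135, 0.5, 0, 0, 0.25], [-0.02, 0.135, 0.5, 0, 0, 0.25], [-0.02, 0.135, 0.5, 0, 0, 0.25], [-0.02, 0.135, 0.5, 0, 0, 0.25], [0, 0, 0, 0, 0, 0], [0, 0, 0, 0, 0, 0], [0, 0, 0, 0, 0, 0]],
])

```text
clock: 2.73
position: [0.4514, 0.0733, 0.1321]
ee_rot: [0.659, 0.753, 0.0, 0.0]
ft_force: [-0.4, 0.2, -0.6]
grip_width: 1.002
grasp_force: 0.0
```

```bash
cat > look.py <<'E'
import sys,pickle
from h import *
n,x,y,yaw=sys.argv[1],*map(float,sys.argv[2:5])
o=get_obs();p=camera_params('wrist');im=camera('wrist');pickle.dump((p,im),open(n+'.pkl','wb'))
v=im[:,:,::-1].copy()
Rz=R.from_euler('z',yaw).as_matrix()
for z,c in((.069,(255,255,255)),(.044,(0,255,0))):
    q=np.array([[i*.007,j*.027,z] for i,j in((-1,-1),(1,-1),(1,1),(-1,1))])@Rz.T+[x,y,0]
    if z>.05 or 1: cv2.polylines(v,[np.round(proj(p,q)*8).astype(np.int32)],True,c,1,cv2.LINE_AA,3)
L=np.c_[.0335*np.cos(th),.0335*np.sin(th),0*th+.044]+[x,y,0]
cv2.polylines(v,[np.round(proj(p,L)*8).astype(np.int32)],True,(0,255,0),1,cv2.LINE_AA,3)
c=proj(p,np.array([[x,y,.06]]))[0].astype(int)
a,b=max(c[1]-100,0),max(c[0]-130,0)
cv2.imwrite(f'pics/{n}.png',cv2.resize(v[a:a+200,b:b+260],None,fx=3,fy=3,interpolation=cv2.INTER_CUBIC)[:600,:800])
print('crop origin',b,a,'pos',o['position'].round(4),R.from_quat(o['ee_rot']).as_matrix()[:,0].round(4),'tq',o['torque'].round(3))
E
python3 look.py r2 .451 .073 .13
```

```text
crop origin 185 153 pos [0.4514 0.0733 0.1321] [-1.327e-01  9.912e-01  2.000e-04] tq [-0.    -0.006  0.001]
```

View pics/r2.png

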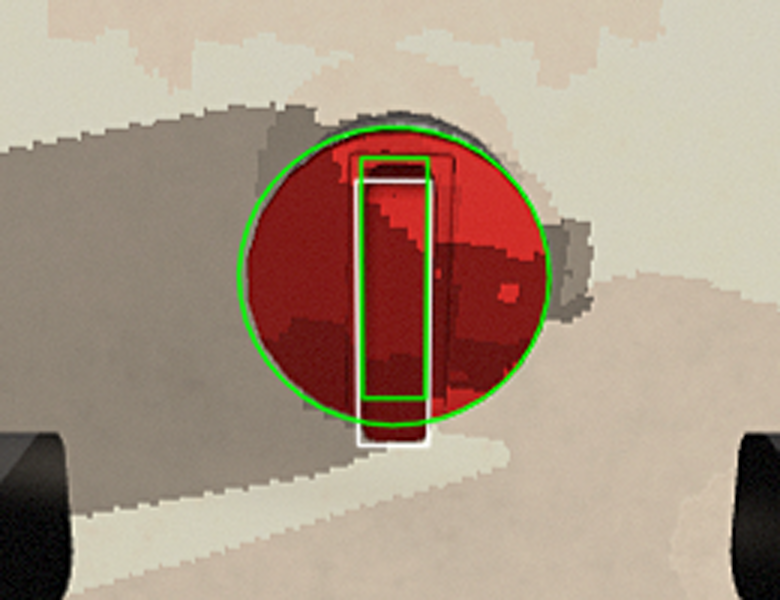

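The model outline lies on the bar within about 1 mm, and the bar at crop x≈398 sits between the fingers at 65 and 740. Descending and gripping.

carry_out([
  [[0, 0, 0.3, 0, 0, 0], [0, 0, 0.3, 0, 0, 0], [0, 0, 0.3, 0, 0, 0], [0, 0, 0.3, 0, 0, 0], [0, 0, 0.3, 0, 0, 0], [0, 0, 0.3, 0, 0, 0], [0, 0, 0.3, 0, 0, 0], [0, 0, 0, 0, 0, 0], [0, 0, 0, 0, 0, 0]],
])

```text
clock: 3.53
position: [0.4506, 0.0738, 0.0468]
ee_rot: [0.658, 0.753, -0.0, -0.001]
ft_force: [-0.3, -0.0, 0.1]
grip_width: 1.0
grasp_force: 0.0
```

carry_out([
  [[0, 0, 0, 0, 0, 0], [0, 0, 0, 0, 0, 0], [0, 0, 0, 0, 0, 0], [0, 0, 0, 0, 0, 0], [0, 0, 0, 0, 0, 0], [0, 0, 0, 0, 0, 0], [0, 0, 0, 0, 0, 0], [0, 0, 0, 0, 0, 0], [0, 0, 0, 0, 0, 0], [0, 0, 0, 0, 0, 0], [0, 0, 0, 0, 0, 0], [0, 0, 0, 0, 0, 0]],
], hand=1, force=100)

```text
clock: 4.53
position: [0.4512, 0.0737, 0.0478]
ee_rot: [0.658, 0.753, -0.0, 0.0]
ft_force: [-2.4, -0.8, 5.9]
grip_width: 0.136
grasp_force: 98.4
```

```bash
python3 -c "
from h import *
o=get_obs();print({k:np.round(o[k],4) for k in('position','ee_rot','torque','ft_force','grip_width','grasp_force')})"
```

```text
{'position': array([0.4512, 0.0737, 0.0478]), 'ee_rot': array([ 6.584e-01,  7.526e-01, -1.000e-04,  2.000e-04]), 'torque': array([-0.1415,  0.5371,  0.0122]), 'ft_force': array([-2.3876, -0.7811,  5.8878]), 'grip_width': np.float64(0.1365), 'grasp_force': np.float64(98.443)}
```

carry_out([
  [[0, 0, -0.1, 0, 0, 0], [0, 0, -0.25, 0, 0, 0], [0, 0, -0.25, 0, 0, 0], [0, 0, -0.25, 0, 0, 0], [0, 0, -0.25, 0, 0, 0], [0, 0, -0.25, 0, 0, 0], [0, 0, -0.25, 0, 0, 0], [0, 0, -0.25, 0, 0, 0], [0, 0, -0.25, 0, 0, 0], [0, 0, -0.2, 0, 0, 0], [0, 0, -0.1, 0, 0, 0], [0, 0, 0, 0, 0, 0], [0, 0, 0, 0, 0, 0], [0, 0, 0, 0, 0, 0], [0, 0, 0, 0, 0, 0], [0, 0, 0, 0, 0, 0]],
])

```text
clock: 5.87
position: [0.4508, 0.0737, 0.1429]
ee_rot: [0.658, 0.753, -0.0, -0.0]
ft_force: [0.6, -0.3, -4.6]
grip_width: 0.14
grasp_force: 99.4
```

```bash
cat > tq.py <<'E'
from h import *
A=[]
for i in range(4):
    camera('side');o=get_obs();Rm=R.from_quat(o['ee_rot']).as_matrix();A.append(np.r_[Rm.T@o['torque'],Rm.T@o['ft_force']])
A=np.array(A);print('tool torque',A.mean(0)[:3].round(4),'sd',A.std(0)[:3].round(4),'F',A.mean(0)[3:].round(3),o['position'].round(4),'tool x,z',Rm[:,0].round(3),Rm[:,2].round(3),'joints',o['joint_pos'].round(2),'grip',round(o['grip_width'],3),o['clock'])
E
python3 tq.py
```

```text
tool torque [-0.0129  0.0012 -0.0408] sd [0.0183 0.0359 0.3162] F [-0.028  0.161  4.652] [0.451  0.0737 0.1432] tool x,z [-0.133  0.991  0.   ] [-0. -0. -1.] joints [ 0.44  0.09 -0.72  1.97  0.06  1.11 -0.17] grip 0.14 6.0667
```

carry_out([
  [[0, 0, 0, 0, -0.5, 0], [0, 0, 0, 0, -0.8, 0], [0, 0, 0, 0, -0.8, 0], [0, 0, 0, 0, -0.8, 0], [0, 0, 0, 0, -0.8, 0], [0, 0, 0, 0, -0.8, 0], [0, 0, 0, 0, -0.5, 0], [0, 0, 0, 0, 0, 0], [0, 0, 0, 0, 0, 0], [0, 0, 0, 0, 0, 0], [0, 0, 0, 0, 0, 0], [0, 0, 0, 0, 0, 0], [0, 0, 0, 0, 0, 0]],
])

```text
clock: 7.15
position: [0.4513, 0.073, 0.1437]
ee_rot: [0.637, 0.726, -0.17, 0.195]
ft_force: [0.2, -0.5, -5.1]
grip_width: 0.134
grasp_force: 98.9
```

```bash
python3 tq.py
```

```text
tool torque [0.0181 0.9848 0.0227] sd [0.0254 0.0174 0.0647] F [2.464 0.178 4.415] [0.4511 0.0735 0.1434] tool x,z [-0.115  0.858 -0.5  ] [ 0.067 -0.496 -0.866] joints [ 0.1   0.26 -0.78  1.93  0.63  1.39 -0.79] grip 0.134 7.35
```

carry_out([
  [[0, 0, 0, 0, 0.5, 0], [0, 0, 0, 0, 0.8, 0], [0, 0, 0, 0, 0.8, 0], [0, 0, 0, 0, 0.8, 0], [0, 0, 0, 0, 0.8, 0], [0, 0, 0, 0, 0.8, 0], [0, 0, 0, 0, 0.5, 0], [0, 0, 0, 0, 0, 0], [0, 0, 0, 0, 0, 0], [0, 0, 0, 0, 0, 0], [0, 0, 0, 0, 0, 0], [0, 0, 0, 0, 0, 0], [0, 0, 0, 0, 0, 0], [0, 0, 0, 0, 0, 0]],
])

```text
clock: 8.52
position: [0.4509, 0.0742, 0.1432]
ee_rot: [0.658, 0.753, -0.0, 0.0]
ft_force: [0.2, -0.7, -5.4]
grip_width: 0.136
grasp_force: 98.8
```

```bash
python3 tq.py
```

```text
tool torque [ 0.0034 -0.1439  0.0079] sd [0.0207 0.0295 0.0367] F [-0.425 -0.338  5.038] [0.4511 0.0738 0.1433] tool x,z [-0.133  0.991 -0.   ] [ 0. -0. -1.] joints [ 0.46  0.09 -0.74  1.97  0.07  1.11 -0.18] grip 0.136 8.7167
```

carry_out([
  [[0, 0, 0, 0, 0.5, 0], [0, 0, 0, 0, 0.8, 0], [0, 0, 0, 0, 0.8, 0], [0, 0, 0, 0, 0.8, 0], [0, 0, 0, 0, 0.8, 0], [0, 0, 0, 0, 0.8, 0], [0, 0, 0, 0, 0.5, 0], [0, 0, 0, 0, 0, 0], [0, 0, 0, 0, 0, 0], [0, 0, 0, 0, 0, 0], [0, 0, 0, 0, 0, 0], [0, 0, 0, 0, 0, 0], [0, 0, 0, 0, 0, 0]],
])

```text
clock: 9.8
position: [0.4511, 0.0743, 0.1436]
ee_rot: [0.636, 0.728, 0.17, -0.194]
ft_force: [-0.1, 0.3, -4.8]
grip_width: 0.137
grasp_force: 98.9
```

```bash
python3 tq.py
```

```text
tool torque [-0.0347 -1.2585 -0.0127] sd [0.0199 0.0266 0.0556] F [-2.321 -0.007  4.567] [0.4511 0.0738 0.1434] tool x,z [-0.116  0.859  0.5  ] [-0.066  0.495 -0.866] joints [ 0.71  0.21 -0.65  1.95 -0.42  1.16  0.39] grip 0.134 10.0
```

carry_out([
  [[0, 0, 0, 0, -0.5, 0], [0, 0, 0, 0, -0.8, 0], [0, 0, 0, 0, -0.8, 0], [0, 0, 0, 0, -0.8, 0], [0, 0, 0, 0, -0.8, 0], [0, 0, 0, 0, -0.8, 0], [0, 0, 0, 0, -0.5, 0], [0, 0, 0, 0, 0, 0], [0, 0, 0, 0, 0, 0], [0, 0, 0, 0, 0, 0], [0, 0, 0, 0, 0, 0], [0, 0, 0, 0, 0, 0], [0, 0, 0, 0, 0, 0], [0, 0, 0, 0, 0, 0]],
])

```text
clock: 11.17
position: [0.4511, 0.0733, 0.1432]
ee_rot: [0.659, 0.752, 0.0, -0.0]
ft_force: [0.0, -0.5, -5.8]
grip_width: 0.137
grasp_force: 98.8
```

```bash
python3 tq.py
```

```text
tool torque [ 0.0091 -0.1626  0.0106] sd [0.0456 0.014  0.0443] F [-0.619  0.191  5.196] [0.4511 0.0737 0.1433] tool x,z [-0.133  0.991  0.   ] [-0.  0. -1.] joints [ 0.45  0.09 -0.73  1.97  0.07  1.11 -0.18] grip 0.132 11.3667
```

```bash
sed -i 's/range(4)/range(8)/' tq.py; python3 tq.py
```

```text
tool torque [-0.008  -0.1442 -0.002 ] sd [0.0217 0.0319 0.046 ] F [ 0.109 -0.148  5.105] [0.451  0.0737 0.1433] tool x,z [-0.133  0.991 -0.   ] [ 0. -0. -1.] joints [ 0.45  0.09 -0.73  1.97  0.07  1.11 -0.18] grip 0.137 11.7667
```

```bash
python3 - <<'E'
from h import *
P=np.array([[.451,.074,.12]]);out=[]
for n in('scene','side'):
    im=camera(n);c=proj(camera_params(n),P)[0].astype(int);out.append(cv2.resize(im[c[1]-50:c[1]+50,c[0]-60:c[0]+60,::-1],None,fx=3.3,fy=3.3,interpolation=cv2.INTER_CUBIC))
cv2.imwrite('pics/hold.png',np.hstack(out))
E
```

```text
(no output)
```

View pics/hold.png

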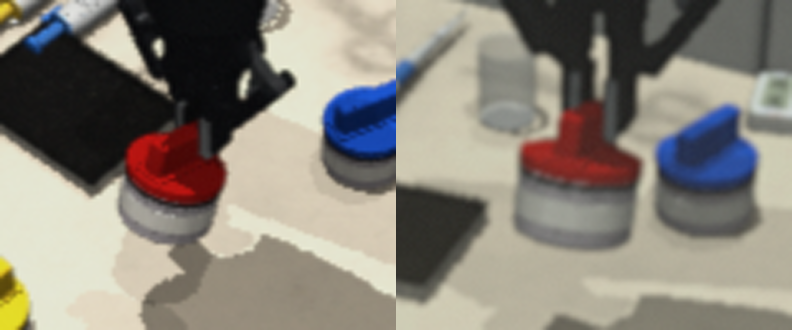

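```bash
cat > tilt.py <<'E'
import sys
from h import *
col=sys.argv[1];o=get_obs();Rm=R.from_quat(o['ee_rot']).as_matrix();T=o['position']
V=[]
for n in('scene','side'):
    p=camera_params(n);im=camera(n);c=proj(p,(T+Rm@[0,0,-.0])[None])[0].astype(int)
    V.append((p,cv2.morphologyEx(blob(mask(im,col),tuple(int(i) for i in c),30),cv2.MORPH_CLOSE,np.ones((5,5),np.uint8))))
def pts(v):
    al=v[3]*10;be=v[4]*10
    L=np.vstack([np.c_[.0335*np.cos(th),.0335*np.sin(th),0*th+z] for z in(-.007,0)]) # lid rel lid top, z up tin
    B=np.array([[i*.007,j*.027,z] for i in(-1,1) for j in(-1,1) for z in(0,.025)])
    out=[]
    for P in(L,B):
        t=np.c_[P[:,1],P[:,0],-P[:,2]]           # tin y->tool x, tin x->tool y, up->-z
        t=R.from_euler('yx',[al,be]).apply(t)+[v[0],v[1],v[2]]
        out.append(t@Rm.T+T)
    return out
def f(v):
    e=0
    for p,m in V:
        a=np.zeros((1920,2560),np.uint8)
        for P in pts(v):cv2.fillConvexPoly(a,cv2.convexHull(((proj(p,P)+.5)*4).astype(np.float32)).astype(np.int32),1)
        e+=np.abs(cv2.resize(a.astype(np.float32),(640,480),interpolation=cv2.INTER_AREA)-m).sum()
    return e
for a in(-.15,0,.15):
    x0=np.array([0,0,.003,a/10,0]);r=minimize(f,x0,method='Nelder-Mead',options=dict(initial_simplex=np.vstack([x0]+[x0+d for d in np.diag([.006,.006,.006,.01,.01])]),maxfev=500,fatol=.3,xatol=1e-5))
    print(r.fun,[m.sum() for _,m in V],'along bar,across,lid-below-TCP',r.x[:3].round(4),'tilt about tool y, x deg',np.degrees(r.x[3:]*10).round(1))
E
python3 tilt.py red
```

```text
216.5 [np.uint64(524), np.uint64(459)] along bar,across,lid-below-TCP [0.0235 0.0016 0.0028] tilt about tool y, x deg [23.  -0.6]
213.5625 [np.uint64(524), np.uint64(459)] along bar,across,lid-below-TCP [0.0245 0.0018 0.0022] tilt about tool y, x deg [23.1 -0.7]
216.75 [np.uint64(524), np.uint64(459)] along bar,across,lid-below-TCP [0.0244 0.002  0.0022] tilt about tool y, x deg [23.4 -0.3]
```

```bash
python3 - <<'E'
from h import *
p=camera_params('wrist');im=camera('wrist');o=get_obs();Rm=R.from_quat(o['ee_rot']).as_matrix();T=o['position']
v=im[:,:,::-1].copy()
for z,c in((-.025+.004,(255,255,255)),(.004,(0,255,0))):
    q=np.array([[j*.027,i*.007,z] for i,j in((-1,-1),(1,-1),(1,1),(-1,1))])@Rm.T+T
    cv2.polylines(v,[np.round(proj(p,q)*8).astype(np.int32)],True,c,1,cv2.LINE_AA,3)
q=np.c_[.0335*np.cos(th),.0335*np.sin(th),0*th+.004]@Rm.T+T
cv2.polylines(v,[np.round(proj(p,q)*8).astype(np.int32)],True,(0,255,0),1,cv2.LINE_AA,3)
cv2.imwrite('pics/w3.png',cv2.resize(v[200:400,190:450],None,fx=3,fy=3))
E
```

```text
(no output)
```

View pics/w3.png

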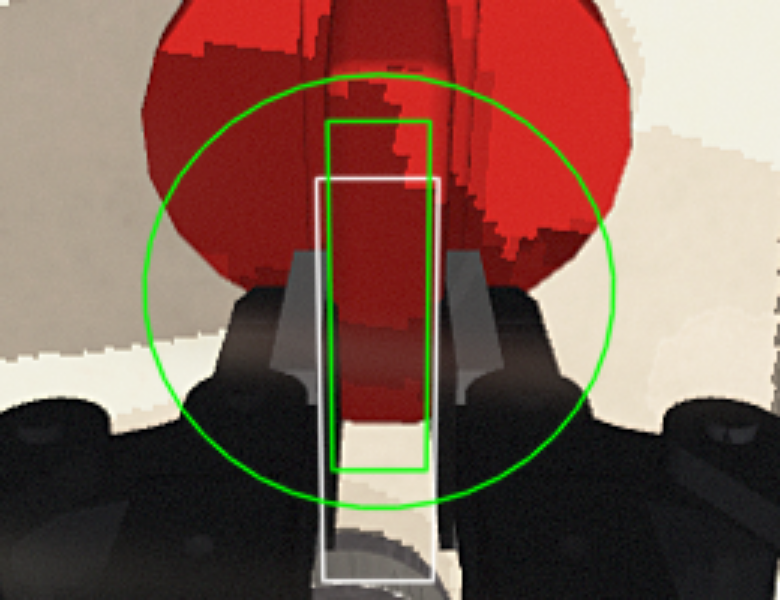

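The wrist view shows the tin about 24 mm too far left (toward tool +x) relative to the centred outline, so it has moved in the grip. Let me measure offset and tilt properly from the wrist view.

```bash
cat > wt.py <<'E'
import sys
from h import *
col=sys.argv[1];al0=float(sys.argv[2]) if len(sys.argv)>2 else 0
p=camera_params('wrist');im=camera('wrist');o=get_obs();Rm=R.from_quat(o['ee_rot']).as_matrix();T=o['position']
h=cv2.cvtColor(im,cv2.COLOR_RGB2HSV);a,b=HUE[col]
m=(((h[...,0]>=a)&(h[...,0]<=b))|((col=='red')&(h[...,0]>172)))&(h[...,1]>120)&(h[...,2]>40)
m=cv2.morphologyEx(m.astype(np.uint8),cv2.MORPH_CLOSE,np.ones((5,5),np.uint8))
c0=proj(p,T[None])[0];k,l,s,ce=cv2.connectedComponentsWithStats(m);i=1+np.argmax([x[4]/(1+np.hypot(*(c-c0))) for x,c in zip(s[1:],ce[1:])]);m=(l==i).astype(np.float32)
gray=(h[...,1]<60)&(h[...,2]<140)
ok=~((h[...,2]<60)&(m<1))&~(gray&(np.arange(480)[:,None]>270))
cv2.imwrite('pics/wt.png',np.dstack([m*255,ok*255.,im[...,0]]))
th2=np.linspace(0,6.283,80)
def f(v):
    al,be=v[3]*10,v[4]*10;A=np.zeros((960,1280),np.uint8)
    L=np.vstack([np.c_[.0335*np.cos(th2),.0335*np.sin(th2),0*th2+z] for z in(-.006,0)])
    B=np.array([[i*.007,j*.027,z] for i in(-1,1) for j in(-1,1) for z in(0,.025)])
    for P in(L,B):
        t=np.c_[P[:,1],P[:,0],-P[:,2]];t=R.from_euler('yx',[al,be]).apply(t)+v[:3]
        cv2.fillConvexPoly(A,cv2.convexHull(((proj(p,t@Rm.T+T)+.5)*2).astype(np.float32)).astype(np.int32),1)
    return (np.abs(cv2.resize(A.astype(np.float32),(640,480),interpolation=cv2.INTER_AREA)-m)*ok).sum()
for x in(0,.02,-.02):
  for a in(0,.3,-.3):
    x0=np.array([x,0,.003,a/10,0]);r=minimize(f,x0,method='Nelder-Mead',options=dict(initial_simplex=np.vstack([x0]+[x0+d for d in np.diag([.006,.006,.006,.015,.01])]),maxfev=600,fatol=.3,xatol=1e-5))
    print(int(r.fun),int(m.sum()),'along,across,lid below TCP',r.x[:3].round(4),'tilt y,x deg',np.degrees(r.x[3:]*10).round(1))
E
python3 wt.py red
```

```text
648 18551 along,across,lid below TCP [0.0235 0.0003 0.0047] tilt y,x deg [ 5.6 -9.7]
130 18551 along,across,lid below TCP [0.0232 0.0011 0.0051] tilt y,x deg [16.3  0.1]
709 18551 along,across,lid below TCP [0.0234 0.0001 0.0042] tilt y,x deg [  6.6 -11. ]
128 18551 along,across,lid below TCP [0.0233 0.0011 0.0054] tilt y,x deg [15.3  0.4]
135 18551 along,across,lid below TCP [0.0233 0.0011 0.0054] tilt y,x deg [14.8  0.1]
134 18551 along,across,lid below TCP [0.0233 0.0011 0.0053] tilt y,x deg [15.5  0.3]
1760 18551 along,across,lid below TCP [0.0285 0.001  0.008 ] tilt y,x deg [-36.1  -1.1]
684 18551 along,across,lid below TCP [0.0239 0.0013 0.0063] tilt y,x deg [-2.5  1.7]
653 18551 along,across,lid below TCP [0.0234 0.0004 0.0034] tilt y,x deg [12.5 -9. ][ WARN:0@0.863] global loadsave.cpp:1063 imwrite_ Unsupported depth image for selected encoder is fallbacked to CV_8U.
```

The tin sits 23 mm off along the bar and tilted 15° in the grip, so the red test doesn't count. I'll level it, set it back in its place and regrip.

```bash
cat >> h.py <<'E'
def planT(lid,target,yaw,tilt,n,clear):
    "bring the held tin (lid top centre lid in tool frame, tilted tilt rad about tool y) level over target, underside at clear"
    b=yaw+np.pi/2
    Rg=R.from_matrix(np.c_[[np.cos(b),np.sin(b),0],[np.sin(b),-np.cos(b),0],[0,0,-1.]])*R.from_euler('y',-tilt)
    pos=np.array([target[0],target[1],.044+clear])-Rg.apply(lid)
    o=get_obs();R0=R.from_quat(o['ee_rot']);w=(R0.inv()*Rg).as_rotvec()/n
    M=sum((R0*R.from_rotvec(w*k)).as_matrix() for k in range(n))
    s=np.linalg.solve(M,pos-o['position']);return pos.round(4),np.round(np.r_[s/.04,np.degrees(w)/6],3)
E
python3 -c "
from h import *
print(planT((.0233,.0011,.0053),(.451,.073),.13,np.radians(15.5),6,.02))
print(planT((.0233,.0011,.0053),(.451,.073),.13,np.radians(15.5),6,.001))"
```

```text
(array([0.4526, 0.052 , 0.0753]), array([-0.058, -0.005,  0.293,  0.001, -0.43 ,  0.005]))
(array([0.4526, 0.052 , 0.0563]), array([-0.049, -0.005,  0.371,  0.001, -0.43 ,  0.005]))
```

carry_out([
  [[-0.06, 0, 0.29, 0, -0.43, 0], [-0.06, 0, 0.29, 0, -0.43, 0], [-0.06, 0, 0.29, 0, -0.43, 0], [-0.06, 0, 0.29, 0, -0.43, 0], [-0.06, 0, 0.29, 0, -0.43, 0], [-0.06, 0, 0.29, 0, -0.43, 0], [0, 0, 0, 0, 0, 0], [0, 0, 0, 0, 0, 0], [0, 0, 0, 0, 0, 0]],
])

```text
clock: 12.82
position: [0.4543, 0.0522, 0.0765]
ee_rot: [0.653, 0.746, -0.088, 0.101]
ft_force: [0.4, -0.0, -5.1]
grip_width: 0.137
grasp_force: 98.9
```

```bash
sed -i 's/^for x in(0,.02,-.02):/for x in(0,.02):/; s/for a in(0,.3,-.3):/for a in(0,.3):/' wt.py; python3 wt.py red 2>/dev/null; python3 -c "
from h import *
print(planT((.0233,.0011,.0053),(.451,.073),.13,np.radians(15.5),4,.001),get_obs()['position'])"
```

```text
180 18529 along,across,lid below TCP [0.0237 0.0006 0.0047] tilt y,x deg [17.3 -2. ]
246 18529 along,across,lid below TCP [0.0235 0.0007 0.005 ] tilt y,x deg [13.6 -2.7]
126 18529 along,across,lid below TCP [0.0236 0.0009 0.0053] tilt y,x deg [16.6 -0.8]
138 18529 along,across,lid below TCP [0.0237 0.0008 0.0057] tilt y,x deg [14.5 -1.2]
(array([0.4526, 0.052 , 0.0563]), array([ 0.036, -0.012,  0.122,  0.005, -0.004,  0.006])) [0.45457083 0.05193509 0.07675042]
```

carry_out([
  [[0.035, -0.01, 0.12, 0, 0, 0], [0.035, -0.01, 0.12, 0, 0, 0], [0.035, -0.01, 0.12, 0, 0, 0], [0.035, -0.01, 0.12, 0, 0, 0], [0, 0, 0, 0, 0, 0], [0, 0, 0, 0, 0, 0], [0, 0, 0, 0, 0, 0]],
])

```text
clock: 13.45
position: [0.4524, 0.052, 0.056]
ee_rot: [0.652, 0.746, -0.089, 0.101]
ft_force: [-0.5, 0.3, -5.3]
grip_width: 0.135
grasp_force: 98.9
```

```bash
python3 -c "
from h import *
o=get_obs();print(planT((.0235,.001,.0053),(.451,.073),.13,np.radians(15.5),4,.0),o['position'],o['ft_force'],o['torque'])"
```

```text
(array([0.4528, 0.0518, 0.0554]), array([-0.   ,  0.002,  0.004,  0.002, -0.001,  0.008])) [0.4524334  0.05202533 0.05599615] [-0.45736454  0.26939037 -5.28389371] [ 0.47929178  0.11537138 -0.00191144]
```

carry_out([
  [[0.007, 0, 0.024, 0, 0, 0], [0.007, 0, 0.024, 0, 0, 0], [0, 0, 0, 0, 0, 0], [0, 0, 0, 0, 0, 0]],
])

```text
clock: 13.78
position: [0.4524, 0.0519, 0.054]
ee_rot: [0.652, 0.746, -0.089, 0.101]
ft_force: [-0.4, -0.3, -5.4]
grip_width: 0.133
grasp_force: 98.9
```

carry_out([
  [[0.007, 0, 0.024, 0, 0, 0], [0, 0, 0, 0, 0, 0], [0, 0, 0, 0, 0, 0]],
])

```text
clock: 14.03
position: [0.4523, 0.0519, 0.0529]
ee_rot: [0.652, 0.746, -0.089, 0.101]
ft_force: [0.7, -0.4, -4.6]
grip_width: 0.135
grasp_force: 98.9
```

carry_out([
  [[0.007, 0, 0.024, 0, 0, 0], [0.007, 0, 0.024, 0, 0, 0], [0, 0, 0, 0, 0, 0], [0, 0, 0, 0, 0, 0]],
])

```text
clock: 14.37
position: [0.4527, 0.0521, 0.0518]
ee_rot: [0.652, 0.746, -0.089, 0.102]
ft_force: [-3.2, 0.9, 5.4]
grip_width: 0.141
grasp_force: 100.4
```

```bash
python3 wt.py red 2>/dev/null;python3 -c "
from h import *
o=get_obs();print(o['ft_force'],o['position'])"
```

```text
107 18563 along,across,lid below TCP [0.0233 0.001  0.0051] tilt y,x deg [16.  0.]
162 18563 along,across,lid below TCP [0.0236 0.001  0.005 ] tilt y,x deg [13.5 -0.5]
171 18563 along,across,lid below TCP [0.0232 0.0009 0.0057] tilt y,x deg [15.6 -1.5]
121 18563 along,across,lid below TCP [0.0233 0.001  0.0054] tilt y,x deg [14.7 -0.1]
[-2.81590757 -0.05922989  6.46782959] [0.4526959  0.05213593 0.05173919]
```

carry_out([
  [[0, 0, 0, 0, 0, 0], [0, 0, 0, 0, 0, 0], [0, 0, 0, 0, 0, 0], [0, 0, 0, 0, 0, 0], [0, 0, 0, 0, 0, 0], [0, 0, 0, 0, 0, 0], [0, 0, -0.3, 0, 0, 0], [0, 0, -0.6, 0, 0, 0], [0, 0, -0.6, 0, 0, 0], [0, 0, -0.3, 0, 0, 0]],
], hand=-1)

```text
clock: 15.25
position: [0.4506, 0.0726, 0.1234]
ee_rot: [0.652, 0.746, -0.087, 0.102]
ft_force: [0.5, 0.8, 0.2]
grip_width: 0.999
grasp_force: 0.0
```

```bash
python3 -c "
from h import *
print(plan((.451,.073,.132),.13,6))"
```

```text
[-0.004  0.002 -0.036  0.006  0.429  0.007]
```

carry_out([
  [[0, 0, -0.035, 0, 0.43, 0], [0, 0, -0.035, 0, 0.43, 0], [0, 0, -0.035, 0, 0.43, 0], [0, 0, -0.035, 0, 0.43, 0], [0, 0, -0.035, 0, 0.43, 0], [0, 0, -0.035, 0, 0.43, 0], [0, 0, 0, 0, 0, 0], [0, 0, 0, 0, 0, 0]],
])

```text
clock: 15.92
position: [0.4497, 0.0717, 0.1289]
ee_rot: [0.659, 0.752, -0.0, 0.001]
ft_force: [-0.3, -0.1, -0.7]
grip_width: 0.996
grasp_force: 0.0
```

```bash
cat > pre.py <<'E'
# fit a standing tin in the wrist view: x,y,yaw
import sys
from h import *
col,x,y,a0=sys.argv[1],*map(float,sys.argv[2:5])
p=camera_params('wrist');im=camera('wrist');o=get_obs()
h=cv2.cvtColor(im,cv2.COLOR_RGB2HSV);a,b=HUE[col]
m=(((h[...,0]>=a)&(h[...,0]<=b))|((col=='red')&(h[...,0]>172)))&(h[...,1]>120)&(h[...,2]>40)
m=cv2.morphologyEx(m.astype(np.uint8),cv2.MORPH_CLOSE,np.ones((5,5),np.uint8))
c0=proj(p,np.array([[x,y,.05]]))[0];m=blob(m,tuple(int(i) for i in c0),75).astype(np.float32)
best=None
for aa in(a0-.1,a0,a0+.1):
    f=lambda v:np.abs(render(p,(v[0],v[1],v[2]*10),.0375)-m).sum()
    x0=np.array([x,y,aa/10]);r=minimize(f,x0,method='Nelder-Mead',options=dict(initial_simplex=np.vstack([x0]+[x0+d for d in np.diag([.006,.006,.012])]),fatol=.3,xatol=1e-5))
    if best is None or r.fun<best.fun:best=r
v=best.x*[1,1,10];print(col,int(best.fun),int(m.sum()),'x,y,yaw',v.round(4),'TCP',o['position'].round(4))
print('row x4 to z .13',plan((v[0],v[1],.13),v[2],4))
E
python3 pre.py red .451 .073 .13; python3 -c "
import pickle;exec(open('pre.py').read().replace(\"camera_params('wrist')\",\"pickle.load(open('r2.pkl','rb'))[0]\").replace(\"camera('wrist')\",\"pickle.load(open('r2.pkl','rb'))[1]\"))" red .451 .073 .13
```

```text
red 466 8181 x,y,yaw [0.4507 0.0752 0.1361] TCP [0.4496 0.0723 0.1287]
row x4 to z .13 [ 0.017  0.009 -0.008  0.     0.004 -0.007]
red 458 7868 x,y,yaw [0.452  0.0721 0.1483] TCP [0.4496 0.0723 0.1287]
row x4 to z .13 [-0.003  0.015 -0.008  0.     0.004 -0.036]
```

carry_out([
  [[0.07, 0.035, 0.2, 0, 0, 0], [0, 0, 0.3, 0, 0, 0], [0, 0, 0.3, 0, 0, 0], [0, 0, 0.3, 0, 0, 0], [0, 0, 0.3, 0, 0, 0], [0, 0, 0.3, 0, 0, 0], [0, 0, 0.3, 0, 0, 0], [0, 0, 0.1, 0, 0, 0], [0, 0, 0, 0, 0, 0], [0, 0, 0, 0, 0, 0]],
])

```text
clock: 16.8
position: [0.4507, 0.0754, 0.0446]
ee_rot: [0.658, 0.753, -0.0, -0.0]
ft_force: [-0.9, 0.6, 1.0]
grip_width: 1.001
grasp_force: 0.0
```

carry_out([
  [[0, 0, 0, 0, 0, 0], [0, 0, 0, 0, 0, 0], [0, 0, 0, 0, 0, 0], [0, 0, 0, 0, 0, 0], [0, 0, 0, 0, 0, 0], [0, 0, 0, 0, 0, 0], [0, 0, 0, 0, 0, 0], [0, 0, 0, 0, 0, 0], [0, 0, 0, 0, 0, 0], [0, 0, 0, 0, 0, 0]],
], hand=1, force=60)

```text
clock: 17.63
position: [0.4506, 0.0752, 0.0447]
ee_rot: [0.658, 0.753, -0.0, 0.0]
ft_force: [-1.8, -0.2, 4.7]
grip_width: 0.151
grasp_force: 61.7
```

```bash
python3 wt.py red 2>/dev/null; python3 -c "
from h import *
o=get_obs();print(o['position'],o['ft_force'],o['torque'])"
```

```text
112 13247 along,across,lid below TCP [-0.0011  0.0009  0.0054] tilt y,x deg [0.1 0.2]
158 13247 along,across,lid below TCP [-0.0012  0.0009  0.0055] tilt y,x deg [4.3 0.6]
229 13247 along,across,lid below TCP [-0.0011  0.0009  0.0057] tilt y,x deg [7.9 0.4]
1164 13247 along,across,lid below TCP [0.0008 0.0014 0.0056] tilt y,x deg [19.  10.4]
[0.45067509 0.0752435  0.0447194 ] [-2.12442438 -0.53994592  4.10466097] [-0.14300581  0.33314483 -0.00213698]
```

carry_out([
  [[0, 0, -0.1, 0, 0, 0], [0, 0, -0.25, 0, 0, 0], [0, 0, -0.25, 0, 0, 0], [0, 0, -0.25, 0, 0, 0], [0, 0, -0.25, 0, 0, 0], [0, 0, -0.25, 0, 0, 0], [0, 0, -0.25, 0, 0, 0], [0, 0, -0.25, 0, 0, 0], [0, 0, -0.25, 0, 0, 0], [0, 0, -0.2, 0, 0, 0], [0, 0, -0.1, 0, 0, 0], [0, 0, 0, 0, 0, 0], [0, 0, 0, 0, 0, 0], [0, 0, 0, 0, 0, 0]],
])

```text
clock: 18.85
position: [0.4503, 0.0752, 0.1401]
ee_rot: [0.658, 0.753, -0.0, -0.0]
ft_force: [-0.8, -0.3, -5.6]
grip_width: 0.152
grasp_force: 60.4
```

```bash
python3 wt.py red 2>/dev/null; sed -i 's/range(8)/range(5)/' tq.py;python3 tq.py
```

```text
219 13383 along,across,lid below TCP [-0.0011  0.0008  0.0053] tilt y,x deg [ 0.3 -0. ]
221 13383 along,across,lid below TCP [-0.0011  0.0009  0.0054] tilt y,x deg [-1.6 -0.6]
373 13383 along,across,lid below TCP [-0.0007  0.001   0.0046] tilt y,x deg [ 7.8 -0.1]
667 13383 along,across,lid below TCP [0.0007 0.0024 0.0013] tilt y,x deg [-16.3  15.4]
tool torque [-0.0196  0.0188 -0.0015] sd [0.0269 0.0197 0.0359] F [0.073 0.007 5.084] [0.4505 0.0753 0.1404] tool x,z [-0.133  0.991  0.   ] [-0. -0. -1.] joints [ 0.45  0.09 -0.73  1.97  0.07  1.11 -0.18] grip 0.148 19.15
```

The grip is centred and level now. Rocking left.

carry_out([
  [[0, 0, 0, 0, -0.3, 0], [0, 0, 0, 0, -0.6, 0], [0, 0, 0, 0, -0.7, 0], [0, 0, 0, 0, -0.7, 0], [0, 0, 0, 0, -0.7, 0], [0, 0, 0, 0, -0.7, 0], [0, 0, 0, 0, -0.6, 0], [0, 0, 0, 0, -0.4, 0], [0, 0, 0, 0, -0.3, 0], [0, 0, 0, 0, 0, 0], [0, 0, 0, 0, 0, 0], [0, 0, 0, 0, 0, 0], [0, 0, 0, 0, 0, 0]],
])

```text
clock: 20.23
position: [0.4509, 0.0748, 0.1408]
ee_rot: [0.637, 0.727, -0.17, 0.195]
ft_force: [-0.0, -0.4, -5.1]
grip_width: 0.147
grasp_force: 60.5
```

```bash
python3 wt.py red 2>/dev/null; python3 tq.py
```

```text
404 13513 along,across,lid below TCP [-0.0007  0.0009  0.0048] tilt y,x deg [1.2 0.1]
411 13513 along,across,lid below TCP [-0.0009  0.0009  0.0055] tilt y,x deg [0.1 0. ]
650 13513 along,across,lid below TCP [-0.0008  0.0007  0.0069] tilt y,x deg [7.1 1.1]
1544 13513 along,across,lid below TCP [0.0002 0.0013 0.0071] tilt y,x deg [15.  14.4]
tool torque [-0.0072  1.1242 -0.0148] sd [0.033  0.026  0.0406] F [ 2.341 -0.037  4.432] [0.4507 0.0751 0.1407] tool x,z [-0.115  0.858 -0.5  ] [ 0.067 -0.495 -0.866] joints [ 0.1   0.26 -0.79  1.93  0.63  1.39 -0.8 ] grip 0.149 20.5333
```

carry_out([
  [[0, 0, 0, 0, 0.3, 0], [0, 0, 0, 0, 0.6, 0], [0, 0, 0, 0, 0.7, 0], [0, 0, 0, 0, 0.7, 0], [0, 0, 0, 0, 0.7, 0], [0, 0, 0, 0, 0.7, 0], [0, 0, 0, 0, 0.6, 0], [0, 0, 0, 0, 0.4, 0], [0, 0, 0, 0, 0.3, 0], [0, 0, 0, 0, 0, 0], [0, 0, 0, 0, 0, 0], [0, 0, 0, 0, 0, 0], [0, 0, 0, 0, 0, 0]],
])

```text
clock: 21.62
position: [0.4505, 0.0759, 0.1406]
ee_rot: [0.658, 0.753, -0.0, 0.0]
ft_force: [-0.1, 0.9, -4.8]
grip_width: 0.154
grasp_force: 60.4
```

```bash
python3 tq.py
```

```text
tool torque [-0.0132  0.0228  0.0001] sd [0.0482 0.0302 0.0416] F [-0.044 -0.165  5.394] [0.4506 0.0756 0.1406] tool x,z [-0.134  0.991 -0.   ] [-0. -0. -1.] joints [ 0.46  0.09 -0.75  1.97  0.07  1.11 -0.18] grip 0.152 21.8667
```

carry_out([
  [[0, 0, 0, 0, 0.3, 0], [0, 0, 0, 0, 0.6, 0], [0, 0, 0, 0, 0.7, 0], [0, 0, 0, 0, 0.7, 0], [0, 0, 0, 0, 0.7, 0], [0, 0, 0, 0, 0.7, 0], [0, 0, 0, 0, 0.6, 0], [0, 0, 0, 0, 0.4, 0], [0, 0, 0, 0, 0.3, 0], [0, 0, 0, 0, 0, 0], [0, 0, 0, 0, 0, 0], [0, 0, 0, 0, 0, 0], [0, 0, 0, 0, 0, 0]],
])

```text
clock: 22.95
position: [0.4507, 0.0758, 0.1409]
ee_rot: [0.636, 0.728, 0.17, -0.194]
ft_force: [0.1, 0.3, -5.1]
grip_width: 0.153
grasp_force: 60.5
```

carry_out([
  [[0, 0, 0, 0, -0.3, 0], [0, 0, 0, 0, -0.6, 0], [0, 0, 0, 0, -0.7, 0], [0, 0, 0, 0, -0.7, 0], [0, 0, 0, 0, -0.7, 0], [0, 0, 0, 0, -0.7, 0], [0, 0, 0, 0, -0.6, 0], [0, 0, 0, 0, -0.4, 0], [0, 0, 0, 0, -0.3, 0], [0, 0, 0, 0, 0, 0], [0, 0, 0, 0, 0, 0], [0, 0, 0, 0, 0, 0], [0, 0, 0, 0, 0, 0]],
])

```text
clock: 24.03
position: [0.4507, 0.0748, 0.1406]
ee_rot: [0.659, 0.752, 0.0, -0.0]
ft_force: [1.0, -0.2, -5.6]
grip_width: 0.151
grasp_force: 60.4
```

```bash
python3 tq.py; python3 wt.py red 2>/dev/null; python3 -c "
from h import *
print(planT((-.001,0.001,.0007),(.4515,.0725),.14,0,6,.003))"
```

```text
tool torque [ 0.003  -0.0035 -0.0057] sd [0.0417 0.0376 0.0345] F [ 0.087 -0.462  5.192] [0.4507 0.075  0.1406] tool x,z [-0.132  0.991  0.   ] [-0.  0. -1.] joints [ 0.46  0.09 -0.74  1.97  0.07  1.11 -0.18] grip 0.15 24.2833
223 13365 along,across,lid below TCP [-0.0011  0.0008  0.0054] tilt y,x deg [0.7 0. ]
244 13365 along,across,lid below TCP [-0.0013  0.0009  0.0057] tilt y,x deg [1.7 0.4]
410 13365 along,across,lid below TCP [-0.0012  0.0009  0.0063] tilt y,x deg [ 8.1 -0.5]
460 13365 along,across,lid below TCP [-0.0017  0.0009  0.0081] tilt y,x deg [4.4 0.3]
(array([0.4504, 0.0734, 0.0477]), array([-0.007, -0.002,  0.387, -0.   , -0.   , -0.011]))
```

Level readings are 0.023 after left and -0.004 after right, against the 0.088 swing a loose core would give. Red is sound, so I'm setting it back.

carry_out([
  [[-0.01, 0, 0.4, 0, 0, 0], [-0.01, 0, 0.4, 0, 0, 0], [-0.01, 0, 0.4, 0, 0, 0], [-0.01, 0, 0.4, 0, 0, 0], [-0.01, 0, 0.4, 0, 0, 0], [0, 0, 0.2, 0, 0, 0], [0, 0, 0.1, 0, 0, 0], [0, 0, 0.04, 0, 0, 0], [0, 0, 0.03, 0, 0, 0], [0, 0, 0, 0, 0, 0], [0, 0, 0, 0, 0, 0]],
])

```text
clock: 25.25
position: [0.4514, 0.0734, 0.0465]
ee_rot: [0.658, 0.753, 0.0, 0.0]
ft_force: [0.4, 1.0, -5.4]
grip_width: 0.152
grasp_force: 60.4
```

carry_out([
  [[0, 0, 0.025, 0, 0, 0], [0, 0, 0.02, 0, 0, 0], [0, 0, 0, 0, 0, 0], [0, 0, 0, 0, 0, 0]],
])

```text
clock: 25.58
position: [0.4513, 0.0733, 0.0447]
ee_rot: [0.658, 0.753, 0.0, 0.0]
ft_force: [-2.9, -1.4, 6.6]
grip_width: 0.149
grasp_force: 62.0
```

Contact made. Release, rise, and go on to yellow.

carry_out([
  [[0, 0, 0, 0, 0, 0], [0, 0, 0, 0, 0, 0], [0, 0, 0, 0, 0, 0], [0, 0, 0, 0, 0, 0], [0, 0, 0, 0, 0, 0], [0, 0, 0, 0, 0, 0], [0, 0, -0.3, 0, 0, 0], [0, 0, -0.6, 0, 0, 0], [0, 0, -0.7, 0, 0, 0], [0, 0, -0.6, 0, 0, 0]],
], hand=-1)

```text
clock: 26.42
position: [0.4509, 0.0738, 0.1342]
ee_rot: [0.658, 0.753, 0.0, 0.0]
ft_force: [0.5, -0.1, 0.7]
grip_width: 1.003
grasp_force: 0.0
```

```bash
python3 pre.py red .451 .073 .13;python3 -c "
from h import *
print(plan((.4995,.225,.13),.155,6))"
```

```text
red 378 7826 x,y,yaw [0.4522 0.0731 0.1367] TCP [0.4532 0.0743 0.1385]
row x4 to z .13 [-0.007 -0.008  0.053  0.015  0.001 -0.006]
[ 0.594  0.28   0.036  0.01   0.001 -0.033]
```

carry_out([
  [[0.6, 0.28, 0, 0, 0, -0.04], [0.6, 0.28, 0, 0, 0, -0.04], [0.6, 0.28, 0, 0, 0, -0.04], [0.6, 0.28, 0, 0, 0, -0.04], [0.6, 0.28, 0, 0, 0, -0.04], [0.6, 0.28, 0, 0, 0, -0.04], [0, 0, 0, 0, 0, 0], [0, 0, 0, 0, 0, 0], [0, 0, 0, 0, 0, 0], [0, 0, 0, 0, 0, 0]],
])

```text
clock: 27.3
position: [0.4969, 0.2243, 0.1322]
ee_rot: [0.649, 0.76, -0.0, 0.0]
ft_force: [0.6, -0.1, 0.7]
grip_width: 1.003
grasp_force: 0.0
```

```bash
python3 pre.py yellow .4995 .225 .155
```

```text
yellow 471 7879 x,y,yaw [0.5012 0.2247 0.1151] TCP [0.4969 0.2242 0.1322]
row x4 to z .13 [-0.001  0.027  0.014  0.     0.002  0.1  ]
```

carry_out([
  [[0, 0.1, 0.2, 0, 0, 0.2], [0, 0, 0.3, 0, 0, 0], [0, 0, 0.3, 0, 0, 0], [0, 0, 0.3, 0, 0, 0], [0, 0, 0.3, 0, 0, 0], [0, 0, 0.3, 0, 0, 0], [0, 0, 0.3, 0, 0, 0], [0, 0, 0.19, 0, 0, 0], [0, 0, 0, 0, 0, 0], [0, 0, 0, 0, 0, 0]],
])

```text
clock: 28.18
position: [0.5005, 0.2262, 0.0441]
ee_rot: [0.657, 0.754, -0.0, -0.0]
ft_force: [-0.7, 0.1, -0.0]
grip_width: 1.002
grasp_force: 0.0
```

carry_out([
  [[0, 0, 0, 0, 0, 0], [0, 0, 0, 0, 0, 0], [0, 0, 0, 0, 0, 0], [0, 0, 0, 0, 0, 0], [0, 0, 0, 0, 0, 0], [0, 0, 0, 0, 0, 0], [0, 0, 0, 0, 0, 0], [0, 0, 0, 0, 0, 0], [0, 0, 0, 0, 0, 0]],
], hand=1, force=60)

```text
clock: 28.93
position: [0.5008, 0.2261, 0.0447]
ee_rot: [0.657, 0.754, 0.0, 0.0]
ft_force: [-2.2, -1.2, 4.4]
grip_width: 0.152
grasp_force: 59.7
```

carry_out([
  [[0, 0, -0.1, 0, 0, 0], [0, 0, -0.25, 0, 0, 0], [0, 0, -0.25, 0, 0, 0], [0, 0, -0.25, 0, 0, 0], [0, 0, -0.25, 0, 0, 0], [0, 0, -0.25, 0, 0, 0], [0, 0, -0.25, 0, 0, 0], [0, 0, -0.25, 0, 0, 0], [0, 0, -0.25, 0, 0, 0], [0, 0, -0.2, 0, 0, 0], [0, 0, -0.1, 0, 0, 0], [0, 0, 0, 0, 0, 0], [0, 0, 0, 0, 0, 0], [0, 0, 0, 0, 0, 0]],
])

```text
clock: 30.1
position: [0.5004, 0.2259, 0.1398]
ee_rot: [0.657, 0.754, -0.0, -0.0]
ft_force: [0.2, -0.1, -5.5]
grip_width: 0.153
grasp_force: 58.7
```

```bash
python3 wt.py yellow 2>/dev/null; python3 tq.py
```

```text
144 12965 along,across,lid below TCP [-0.0024  0.0009  0.0056] tilt y,x deg [ 0.3 -0.4]
147 12965 along,across,lid below TCP [-0.0025  0.0008  0.0059] tilt y,x deg [-0.5 -0.5]
350 12965 along,across,lid below TCP [-0.0023  0.0009  0.0063] tilt y,x deg [10.  -0.3]
836 12965 along,across,lid below TCP [-0.0008  0.0007  0.0017] tilt y,x deg [18.5  3.1]
tool torque [ 0.0036  0.0291 -0.0113] sd [0.0206 0.0162 0.0276] F [ 0.254 -0.146  4.719] [0.5006 0.2261 0.1402] tool x,z [-0.137  0.991 -0.   ] [-0. -0. -1.] joints [ 0.17  0.34 -0.8   1.74  0.26  1.17 -0.57] grip 0.154 30.4
```

carry_out([
  [[0, 0, 0, 0, -0.3, 0], [0, 0, 0, 0, -0.6, 0], [0, 0, 0, 0, -0.7, 0], [0, 0, 0, 0, -0.7, 0], [0, 0, 0, 0, -0.7, 0], [0, 0, 0, 0, -0.7, 0], [0, 0, 0, 0, -0.6, 0], [0, 0, 0, 0, -0.4, 0], [0, 0, 0, 0, -0.3, 0], [0, 0, 0, 0, 0, 0], [0, 0, 0, 0, 0, 0], [0, 0, 0, 0, 0, 0], [0, 0, 0, 0, 0, 0]],
])

```text
clock: 31.48
position: [0.5011, 0.2256, 0.1407]
ee_rot: [0.635, 0.728, -0.17, 0.195]
ft_force: [-0.1, -1.0, -4.7]
grip_width: 0.153
grasp_force: 59.4
```

carry_out([
  [[0, 0, 0, 0, 0.3, 0], [0, 0, 0, 0, 0.6, 0], [0, 0, 0, 0, 0.7, 0], [0, 0, 0, 0, 0.7, 0], [0, 0, 0, 0, 0.7, 0], [0, 0, 0, 0, 0.7, 0], [0, 0, 0, 0, 0.6, 0], [0, 0, 0, 0, 0.4, 0], [0, 0, 0, 0, 0.3, 0], [0, 0, 0, 0, 0, 0], [0, 0, 0, 0, 0, 0], [0, 0, 0, 0, 0, 0], [0, 0, 0, 0, 0, 0]],
])

```text
clock: 32.57
position: [0.5005, 0.2266, 0.1405]
ee_rot: [0.656, 0.754, -0.0, 0.0]
ft_force: [-0.4, 0.3, -4.5]
grip_width: 0.155
grasp_force: 59.3
```

```bash
python3 tq.py; python3 wt.py yellow 2>/dev/null
```

```text
tool torque [-0.0166 -0.0191 -0.0098] sd [0.0144 0.0156 0.0305] F [-0.362 -0.154  5.173] [0.5006 0.2264 0.1404] tool x,z [-0.138  0.99  -0.   ] [-0. -0. -1.] joints [ 0.18  0.34 -0.81  1.74  0.27  1.17 -0.57] grip 0.147 32.8167
190 12937 along,across,lid below TCP [-0.0021  0.0007  0.0052] tilt y,x deg [3. 0.]
212 12937 along,across,lid below TCP [-0.0025  0.0008  0.0061] tilt y,x deg [3.9 0. ]
456 12937 along,across,lid below TCP [-0.0021  0.0008  0.0076] tilt y,x deg [10.   0.5]
572 12937 along,across,lid below TCP [-0.0003  0.0024  0.0011] tilt y,x deg [-17.1  14.8]
```

carry_out([
  [[0, 0, 0, 0, 0.3, 0], [0, 0, 0, 0, 0.6, 0], [0, 0, 0, 0, 0.7, 0], [0, 0, 0, 0, 0.7, 0], [0, 0, 0, 0, 0.7, 0], [0, 0, 0, 0, 0.7, 0], [0, 0, 0, 0, 0.6, 0], [0, 0, 0, 0, 0.4, 0], [0, 0, 0, 0, 0.3, 0], [0, 0, 0, 0, 0, 0], [0, 0, 0, 0, 0, 0], [0, 0, 0, 0, 0, 0], [0, 0, 0, 0, 0, 0]],
])

```text
clock: 33.95
position: [0.5006, 0.2268, 0.1407]
ee_rot: [0.634, 0.729, 0.17, -0.195]
ft_force: [0.1, 0.5, -4.5]
grip_width: 0.149
grasp_force: 60.3
```

carry_out([
  [[0, 0, 0, 0, -0.3, 0], [0, 0, 0, 0, -0.6, 0], [0, 0, 0, 0, -0.7, 0], [0, 0, 0, 0, -0.7, 0], [0, 0, 0, 0, -0.7, 0], [0, 0, 0, 0, -0.7, 0], [0, 0, 0, 0, -0.6, 0], [0, 0, 0, 0, -0.4, 0], [0, 0, 0, 0, -0.3, 0], [0, 0, 0, 0, 0, 0], [0, 0, 0, 0, 0, 0], [0, 0, 0, 0, 0, 0], [0, 0, 0, 0, 0, 0]],
])

```text
clock: 35.03
position: [0.5009, 0.2255, 0.1404]
ee_rot: [0.657, 0.754, 0.0, -0.0]
ft_force: [0.1, -0.8, -5.2]
grip_width: 0.151
grasp_force: 60.2
```

```bash
python3 tq.py; python3 wt.py yellow 2>/dev/null
```

```text
tool torque [0.0044 0.0583 0.0162] sd [0.0328 0.0267 0.0167] F [-0.32  -0.181  5.272] [0.5009 0.2257 0.1404] tool x,z [-0.136  0.991  0.   ] [ 0.  0. -1.] joints [ 0.17  0.34 -0.8   1.74  0.26  1.17 -0.57] grip 0.149 35.2833
184 12834 along,across,lid below TCP [-0.0028  0.0009  0.0058] tilt y,x deg [4.1 0.2]
141 12834 along,across,lid below TCP [-0.0029  0.0009  0.0057] tilt y,x deg [-1.   0.4]
513 12834 along,across,lid below TCP [-0.0028  0.0007  0.0082] tilt y,x deg [10.8  1.8]
1168 12834 along,across,lid below TCP [-0.0023  0.0012  0.0087] tilt y,x deg [11.4 15.1]
```

Yellow's level reading is 0.029 at first, -0.019 after left and +0.058 after right. That matches the loose-core signature, so yellow rattles. The task asks for all three to be tested, so I'll stand yellow back for now and test blue.

carry_out([
  [[0, 0, 0.4, 0, 0, 0], [0, 0, 0.4, 0, 0, 0], [0, 0, 0.4, 0, 0, 0], [0, 0, 0.4, 0, 0, 0], [0, 0, 0.4, 0, 0, 0], [0, 0, 0.2, 0, 0, 0], [0, 0, 0.1, 0, 0, 0], [0, 0, 0.04, 0, 0, 0], [0, 0, 0.03, 0, 0, 0], [0, 0, 0.025, 0, 0, 0], [0, 0, 0, 0, 0, 0], [0, 0, 0, 0, 0, 0]],
])

```text
clock: 36.33
position: [0.5011, 0.2262, 0.0452]
ee_rot: [0.657, 0.754, 0.0, 0.0]
ft_force: [-0.3, -0.5, -4.2]
grip_width: 0.149
grasp_force: 60.2
```

carry_out([
  [[0, 0, 0.025, 0, 0, 0], [0, 0, 0, 0, 0, 0], [0, 0, 0, 0, 0, 0]],
])

```text
clock: 36.58
position: [0.5012, 0.2261, 0.0449]
ee_rot: [0.657, 0.754, 0.0, 0.001]
ft_force: [-4.0, -3.0, 6.8]
grip_width: 0.151
grasp_force: 62.0
```

carry_out([
  [[0, 0, 0, 0, 0, 0], [0, 0, 0, 0, 0, 0], [0, 0, 0, 0, 0, 0], [0, 0, 0, 0, 0, 0], [0, 0, 0, 0, 0, 0], [0, 0, 0, 0, 0, 0], [0, 0, -0.3, 0, 0, 0], [0, 0, -0.6, 0, 0, 0], [0, 0, -0.7, 0, 0, 0], [0, 0, -0.6, 0, 0, 0], [0, 0, 0, 0, 0, 0]],
], hand=-1)

```text
clock: 37.5
position: [0.5028, 0.2277, 0.1373]
ee_rot: [0.657, 0.754, 0.003, 0.002]
ft_force: [0.4, 0.8, -0.2]
grip_width: 1.004
grasp_force: 0.0
```

```bash
python3 pre.py yellow .5018 .2237 .13;python3 -c "
from h import *
print(plan((.462,-.091,.138),-.19,9))"
```

```text
yellow 492 7471 x,y,yaw [0.5023 0.2243 0.159 ] TCP [0.5021 0.227  0.1349]
row x4 to z .13 [-0.017 -0.001  0.031  0.012 -0.002 -0.051]
[-0.888 -0.105 -0.009  0.005 -0.002  0.348]
```

carry_out([
  [[-0.89, -0.105, -0.02, 0, 0, 0.35], [-0.89, -0.105, -0.02, 0, 0, 0.35], [-0.89, -0.105, 0, 0, 0, 0.35], [-0.89, -0.105, 0, 0, 0, 0.35], [-0.89, -0.105, 0, 0, 0, 0.35], [-0.89, -0.105, 0, 0, 0, 0.35], [-0.89, -0.105, 0, 0, 0, 0.35], [-0.89, -0.105, 0, 0, 0, 0.35], [-0.89, -0.105, 0, 0, 0, 0.35], [0, 0, 0, 0, 0, 0], [0, 0, 0, 0, 0, 0], [0, 0, 0, 0, 0, 0], [0, 0, 0, 0, 0, 0]],
])

```text
clock: 38.63
position: [0.4604, -0.0912, 0.1331]
ee_rot: [0.771, 0.637, 0.0, -0.0]
ft_force: [-0.4, 0.2, -0.1]
grip_width: 1.001
grasp_force: 0.0
```

```bash
python3 pre.py blue .462 -.091 -.19; python3 look.py b1 .462 -.091 -.19
```

```text
blue 511 7724 x,y,yaw [ 0.4629 -0.0942 -0.1681] TCP [ 0.4605 -0.0912  0.1332]
row x4 to z .13 [-0.016  0.018  0.02  -0.    -0.001 -0.052]
crop origin 189 152 pos [ 0.4605 -0.0912  0.1332] [1.887e-01 9.820e-01 3.000e-04] tq [ 0.031 -0.014 -0.028]
```

View pics/b1.png

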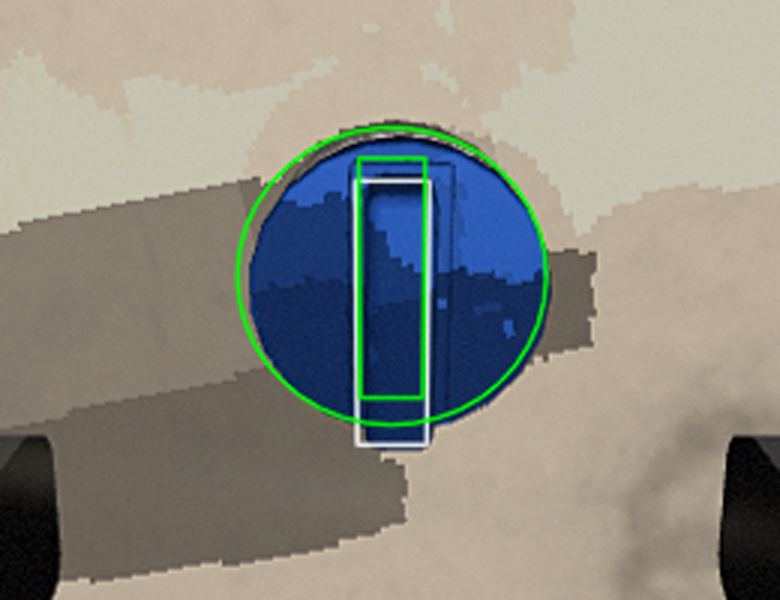

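The blue bar at crop x≈398 is aligned and centred to within about 2 mm. Descend, grip, lift.

carry_out([
  [[-0.05, 0.06, 0.2, 0, 0, 0], [0, 0, 0.3, 0, 0, 0], [0, 0, 0.3, 0, 0, 0], [0, 0, 0.3, 0, 0, 0], [0, 0, 0.3, 0, 0, 0], [0, 0, 0.3, 0, 0, 0], [0, 0, 0.3, 0, 0, 0], [0, 0, 0.21, 0, 0, 0], [0, 0, 0, 0, 0, 0], [0, 0, 0, 0, 0, 0]],
])

```text
clock: 39.57
position: [0.462, -0.0948, 0.0445]
ee_rot: [0.772, 0.636, -0.0, -0.0]
ft_force: [0.1, -0.2, -0.5]
grip_width: 0.996
grasp_force: 0.0
```

carry_out([
  [[0, 0, 0, 0, 0, 0], [0, 0, 0, 0, 0, 0], [0, 0, 0, 0, 0, 0], [0, 0, 0, 0, 0, 0], [0, 0, 0, 0, 0, 0], [0, 0, 0, 0, 0, 0], [0, 0, 0, 0, 0, 0], [0, 0, 0, 0, 0, 0], [0, 0, 0, 0, 0, 0]],
], hand=1, force=60)

```text
clock: 40.32
position: [0.4623, -0.0951, 0.0452]
ee_rot: [0.772, 0.636, -0.0, 0.0]
ft_force: [-1.7, -0.4, 5.4]
grip_width: 0.15
grasp_force: 59.7
```

carry_out([
  [[0, 0, -0.1, 0, 0, 0], [0, 0, -0.25, 0, 0, 0], [0, 0, -0.25, 0, 0, 0], [0, 0, -0.25, 0, 0, 0], [0, 0, -0.25, 0, 0, 0], [0, 0, -0.25, 0, 0, 0], [0, 0, -0.25, 0, 0, 0], [0, 0, -0.25, 0, 0, 0], [0, 0, -0.25, 0, 0, 0], [0, 0, -0.2, 0, 0, 0], [0, 0, -0.1, 0, 0, 0], [0, 0, 0, 0, 0, 0], [0, 0, 0, 0, 0, 0], [0, 0, 0, 0, 0, 0]],
])

```text
clock: 41.48
position: [0.4618, -0.0949, 0.1403]
ee_rot: [0.772, 0.636, -0.0, -0.0]
ft_force: [-0.2, 0.6, -6.1]
grip_width: 0.153
grasp_force: 58.9
```

```bash
python3 wt.py blue 2>/dev/null; python3 tq.py
```

```text
131 13227 along,across,lid below TCP [-0.0003  0.0008  0.0058] tilt y,x deg [-0.2  0.4]
128 13227 along,across,lid below TCP [-0.0003  0.0008  0.0058] tilt y,x deg [-0.5  0.2]
268 13227 along,across,lid below TCP [0.     0.0009 0.0057] tilt y,x deg [9.4 0.7]
383 13227 along,across,lid below TCP [0.0002 0.0007 0.0037] tilt y,x deg [8.8 1.4]
tool torque [-0.0012 -0.0066  0.0152] sd [0.0291 0.0263 0.0417] F [ 0.232 -0.095  4.946] [ 0.4621 -0.0949  0.1406] tool x,z [0.191 0.982 0.   ] [-0.  0. -1.] joints [ 0.68  0.11 -0.6   1.94  0.07  1.11 -0.14] grip 0.154 41.7833
```

carry_out([
  [[0, 0, 0, 0, -0.3, 0], [0, 0, 0, 0, -0.6, 0], [0, 0, 0, 0, -0.7, 0], [0, 0, 0, 0, -0.7, 0], [0, 0, 0, 0, -0.7, 0], [0, 0, 0, 0, -0.7, 0], [0, 0, 0, 0, -0.6, 0], [0, 0, 0, 0, -0.4, 0], [0, 0, 0, 0, -0.3, 0], [0, 0, 0, 0, 0, 0], [0, 0, 0, 0, 0, 0], [0, 0, 0, 0, 0, 0], [0, 0, 0, 0, 0, 0]],
])

```text
clock: 42.87
position: [0.4623, -0.0955, 0.141]
ee_rot: [0.746, 0.614, -0.199, 0.164]
ft_force: [-0.0, 0.0, -4.4]
grip_width: 0.151
grasp_force: 59.0
```

carry_out([
  [[0, 0, 0, 0, 0.3, 0], [0, 0, 0, 0, 0.6, 0], [0, 0, 0, 0, 0.7, 0], [0, 0, 0, 0, 0.7, 0], [0, 0, 0, 0, 0.7, 0], [0, 0, 0, 0, 0.7, 0], [0, 0, 0, 0, 0.6, 0], [0, 0, 0, 0, 0.4, 0], [0, 0, 0, 0, 0.3, 0], [0, 0, 0, 0, 0, 0], [0, 0, 0, 0, 0, 0], [0, 0, 0, 0, 0, 0], [0, 0, 0, 0, 0, 0]],
])

```text
clock: 43.95
position: [0.4622, -0.0945, 0.1409]
ee_rot: [0.771, 0.636, -0.0, 0.0]
ft_force: [0.1, -0.3, -5.5]
grip_width: 0.152
grasp_force: 58.9
```

```bash
python3 tq.py
```

```text
tool torque [ 0.0049 -0.0114 -0.0002] sd [0.0249 0.0384 0.0198] F [ 0.326 -0.133  5.193] [ 0.4622 -0.0947  0.1408] tool x,z [ 0.19   0.982 -0.   ] [-0. -0. -1.] joints [ 0.69  0.12 -0.61  1.94  0.07  1.11 -0.14] grip 0.145 44.2
```

carry_out([
  [[0, 0, 0, 0, 0.3, 0], [0, 0, 0, 0, 0.6, 0], [0, 0, 0, 0, 0.7, 0], [0, 0, 0, 0, 0.7, 0], [0, 0, 0, 0, 0.7, 0], [0, 0, 0, 0, 0.7, 0], [0, 0, 0, 0, 0.6, 0], [0, 0, 0, 0, 0.4, 0], [0, 0, 0, 0, 0.3, 0], [0, 0, 0, 0, 0, 0], [0, 0, 0, 0, 0, 0], [0, 0, 0, 0, 0, 0], [0, 0, 0, 0, 0, 0]],
])

```text
clock: 45.28
position: [0.4624, -0.0944, 0.1411]
ee_rot: [0.745, 0.615, 0.199, -0.164]
ft_force: [-1.0, -0.7, -5.5]
grip_width: 0.146
grasp_force: 59.0
```

carry_out([
  [[0, 0, 0, 0, -0.3, 0], [0, 0, 0, 0, -0.6, 0], [0, 0, 0, 0, -0.7, 0], [0, 0, 0, 0, -0.7, 0], [0, 0, 0, 0, -0.7, 0], [0, 0, 0, 0, -0.7, 0], [0, 0, 0, 0, -0.6, 0], [0, 0, 0, 0, -0.4, 0], [0, 0, 0, 0, -0.3, 0], [0, 0, 0, 0, 0, 0], [0, 0, 0, 0, 0, 0], [0, 0, 0, 0, 0, 0], [0, 0, 0, 0, 0, 0]],
])

```text
clock: 46.37
position: [0.462, -0.0954, 0.1408]
ee_rot: [0.772, 0.636, 0.0, -0.0]
ft_force: [-0.1, 0.1, -5.6]
grip_width: 0.15
grasp_force: 58.9
```

```bash
python3 tq.py; python3 wt.py blue 2>/dev/null
```

```text
tool torque [-0.015  -0.0144 -0.0037] sd [0.0258 0.0187 0.0259] F [-0.175  0.014  5.43 ] [ 0.4621 -0.0952  0.1408] tool x,z [0.192 0.981 0.   ] [ 0.  0. -1.] joints [ 0.68  0.11 -0.6   1.94  0.07  1.11 -0.14] grip 0.149 46.6167
132 13226 along,across,lid below TCP [-0.0002  0.0008  0.0058] tilt y,x deg [-1.4  0.4]
128 13226 along,across,lid below TCP [-0.0004  0.0008  0.006 ] tilt y,x deg [-0.6  0.3]
207 13226 along,across,lid below TCP [-0.0004  0.0008  0.0065] tilt y,x deg [6.3 0.4]
956 13226 along,across,lid below TCP [0.0016 0.0002 0.0024] tilt y,x deg [17.  14.4]
```

Blue stays at -0.011 and -0.014, so it's sound. Setting it back.

carry_out([
  [[0, 0, 0.4, 0, 0, 0], [0, 0, 0.4, 0, 0, 0], [0, 0, 0.4, 0, 0, 0], [0, 0, 0.4, 0, 0, 0], [0, 0, 0.4, 0, 0, 0], [0, 0, 0.2, 0, 0, 0], [0, 0, 0.1, 0, 0, 0], [0, 0, 0.04, 0, 0, 0], [0, 0, 0.03, 0, 0, 0], [0, 0, 0.03, 0, 0, 0], [0, 0, 0, 0, 0, 0], [0, 0, 0, 0, 0, 0]],
])

```text
clock: 47.67
position: [0.4625, -0.0951, 0.0453]
ee_rot: [0.772, 0.636, 0.0, 0.0]
ft_force: [-1.2, -0.2, -4.4]
grip_width: 0.15
grasp_force: 59.0
```

carry_out([
  [[0, 0, 0.025, 0, 0, 0], [0, 0, 0, 0, 0, 0], [0, 0, 0, 0, 0, 0]],
])

```text
clock: 47.92
position: [0.4626, -0.0951, 0.0452]
ee_rot: [0.772, 0.636, -0.0, 0.001]
ft_force: [-6.7, 0.3, 10.5]
grip_width: 0.149
grasp_force: 61.3
```

carry_out([
  [[0, 0, 0, 0, 0, 0], [0, 0, 0, 0, 0, 0], [0, 0, 0, 0, 0, 0], [0, 0, 0, 0, 0, 0], [0, 0, 0, 0, 0, 0], [0, 0, 0, 0, 0, 0], [0, 0, -0.3, 0, 0, 0], [0, 0, -0.6, 0, 0, 0], [0, 0, -0.7, 0, 0, 0], [0, 0, -0.6, 0, 0, 0], [0, 0, 0, 0, 0, 0]],
], hand=-1)

```text
clock: 48.83
position: [0.4649, -0.0951, 0.1372]
ee_rot: [0.772, 0.636, 0.002, 0.003]
ft_force: [-0.4, -0.4, 0.5]
grip_width: 1.003
grasp_force: 0.0
```

```bash
python3 pre.py blue .4625 -.094 -.19;python3 -c "
from h import *
print(plan((.5025,.2245,.138),.145,9))"
```

```text
blue 507 7525 x,y,yaw [ 0.4637 -0.0947 -0.2402] TCP [ 0.4639 -0.0952  0.135 ]
row x4 to z .13 [ 0.003 -0.002  0.031  0.013  0.002  0.114]
[ 0.896  0.07  -0.009  0.005  0.002 -0.358]
```

carry_out([
  [[0.9, 0.07, -0.02, 0, 0, -0.36], [0.9, 0.07, -0.02, 0, 0, -0.36], [0.9, 0.07, 0, 0, 0, -0.36], [0.9, 0.07, 0, 0, 0, -0.36], [0.9, 0.07, 0, 0, 0, -0.36], [0.9, 0.07, 0, 0, 0, -0.36], [0.9, 0.07, 0, 0, 0, -0.36], [0.9, 0.07, 0, 0, 0, -0.36], [0.9, 0.07, 0, 0, 0, -0.36], [0, 0, 0, 0, 0, 0], [0, 0, 0, 0, 0, 0], [0, 0, 0, 0, 0, 0], [0, 0, 0, 0, 0, 0]],
])

```text
clock: 49.97
position: [0.5008, 0.2247, 0.133]
ee_rot: [0.654, 0.756, -0.001, 0.0]
ft_force: [-0.3, -0.3, -0.3]
grip_width: 1.001
grasp_force: 0.0
```

```bash
python3 pre.py yellow .5023 .2243 .14; python3 -c "
from h import *
print(plan((.502,.2245,.13),.14,1))"
```

```text
yellow 474 7813 x,y,yaw [0.5026 0.2243 0.117 ] TCP [0.5009 0.2246 0.1332]
row x4 to z .13 [-0.003  0.01   0.02  -0.001  0.002  0.066]
[-0.006  0.026  0.079 -0.003  0.009  0.045]
```

carry_out([
  [[0, 0.03, 0.2, 0, 0, 0.05], [0, 0, 0.3, 0, 0, 0], [0, 0, 0.3, 0, 0, 0], [0, 0, 0.3, 0, 0, 0], [0, 0, 0.3, 0, 0, 0], [0, 0, 0.3, 0, 0, 0], [0, 0, 0.3, 0, 0, 0], [0, 0, 0.21, 0, 0, 0], [0, 0, 0, 0, 0, 0], [0, 0, 0, 0, 0, 0]],
])

```text
clock: 50.85
position: [0.5016, 0.2265, 0.0446]
ee_rot: [0.655, 0.756, -0.0, -0.0]
ft_force: [0.2, 0.0, 0.1]
grip_width: 1.0
grasp_force: 0.0
```

carry_out([
  [[0, 0, 0, 0, 0, 0], [0, 0, 0, 0, 0, 0], [0, 0, 0, 0, 0, 0], [0, 0, 0, 0, 0, 0], [0, 0, 0, 0, 0, 0], [0, 0, 0, 0, 0, 0], [0, 0, 0, 0, 0, 0], [0, 0, 0, 0, 0, 0], [0, 0, 0, 0, 0, 0]],
], hand=1, force=60)

```text
clock: 51.6
position: [0.5019, 0.2264, 0.0452]
ee_rot: [0.655, 0.755, -0.0, 0.0]
ft_force: [-2.0, -1.0, 3.9]
grip_width: 0.152
grasp_force: 58.9
```

carry_out([
  [[0, 0, -0.1, 0, 0, 0], [0, 0, -0.3, 0, 0, 0], [0, 0, -0.4, 0, 0, 0], [0, 0, -0.4, 0, 0, 0], [0, 0, -0.4, 0, 0, 0], [0, 0, -0.4, 0, 0, 0], [0, 0, -0.4, 0, 0, 0], [0, 0, -0.4, 0, 0, 0], [0, 0, -0.3, 0, 0, 0], [0, 0, -0.2, 0, 0, 0], [0, 0, -0.1, 0, 0, 0], [0, 0, 0, 0, 0, 0]],
])

```text
clock: 52.6
position: [0.502, 0.2264, 0.1816]
ee_rot: [0.655, 0.755, 0.0, 0.0]
ft_force: [0.2, -0.5, -5.3]
grip_width: 0.151
grasp_force: 58.9
```

```bash
python3 wt.py yellow 2>/dev/null; python3 -c "
from h import *
print(planT((-.001,.0008,.0007),(.639,.051),.14,0,8,.136))"
```

```text
178 12721 along,across,lid below TCP [-0.0032  0.0012  0.0058] tilt y,x deg [0.5 0.1]
178 12721 along,across,lid below TCP [-0.0032  0.0011  0.0057] tilt y,x deg [ 0.7 -0.3]
173 12721 along,across,lid below TCP [-0.003   0.0011  0.0054] tilt y,x deg [-0.7  0.2]
190 12721 along,across,lid below TCP [-0.003   0.0011  0.0057] tilt y,x deg [-3.1  0.4]
(array([0.6381, 0.0519, 0.1807]), array([-0.599,  0.345,  0.   , -0.   ,  0.   ,  0.002]))
```

carry_out([
  [[-0.3, 0.17, 0, 0, 0, 0], [-0.5, 0.3, 0, 0, 0, 0], [-0.6, 0.35, 0, 0, 0, 0], [-0.6, 0.35, 0, 0, 0, 0], [-0.6, 0.35, 0, 0, 0, 0], [-0.6, 0.35, 0, 0, 0, 0], [-0.6, 0.35, 0, 0, 0, 0], [-0.5, 0.3, 0, 0, 0, 0], [-0.3, 0.17, 0, 0, 0, 0], [-0.15, 0.08, 0, 0, 0, 0], [0, 0, 0, 0, 0, 0], [0, 0, 0, 0, 0, 0], [0, 0, 0, 0, 0, 0], [0, 0, 0, 0, 0, 0]],
])

```text
clock: 53.82
position: [0.6377, 0.0557, 0.1813]
ee_rot: [0.654, 0.756, 0.0, -0.0]
ft_force: [1.2, -0.1, -4.9]
grip_width: 0.149
grasp_force: 59.5
```

```bash
python3 wt.py yellow 2>/dev/null; python3 tq.py; python3 - <<'E'
from h import *
print(planT((-.003,.001,.0007),(.639,.051),.14,0,1,.136))
p=camera_params('side');im=camera('side')
v=im[:,:,::-1].copy()
cv2.imwrite('pics/final.png',v)
E
```

```text
356 12805 along,across,lid below TCP [-0.0026  0.0005  0.0057] tilt y,x deg [4.2 0.5]
336 12805 along,across,lid below TCP [-0.0027  0.0007  0.0061] tilt y,x deg [1.1 0.3]
509 12805 along,across,lid below TCP [-0.0015  0.0006  0.0043] tilt y,x deg [12.4  0.6]
610 12805 along,across,lid below TCP [-0.0007  0.0001  0.0025] tilt y,x deg [12.   1.2]
tool torque [-0.0151 -0.0278 -0.0205] sd [0.0511 0.0346 0.021 ] F [-0.268  0.354  4.703] [0.6383 0.0541 0.1811] tool x,z [-0.142  0.99  -0.   ] [ 0. -0. -1.] joints [ 0.37  0.49 -0.71  1.45  0.32  1.32 -0.23] grip 0.152 54.1167
(array([0.6376, 0.0538, 0.1807]), array([-0.005, -0.018,  0.011,  0.002,  0.002,  0.02 ]))
```

View pics/final.png

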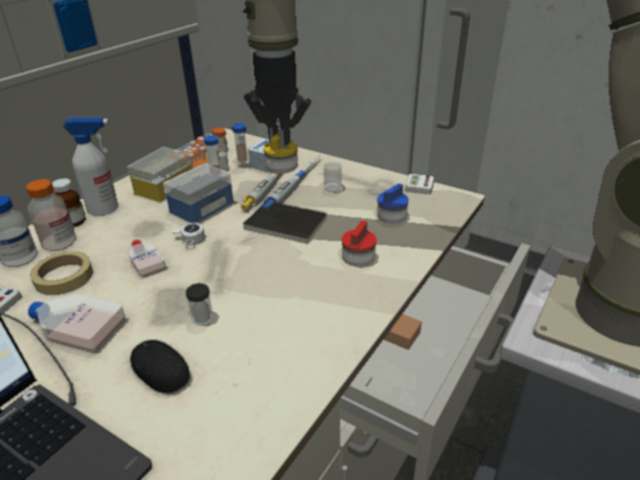

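Yellow hangs level over the notebook at about (283,157), with red and blue standing in their places. The moment now reads -0.03, maybe because braking toppled the core back, so I'll confirm with one more rock to the right.

carry_out([
  [[0, 0, 0, 0, 0.3, 0], [0, 0, 0, 0, 0.6, 0], [0, 0, 0, 0, 0.7, 0], [0, 0, 0, 0, 0.7, 0], [0, 0, 0, 0, 0.7, 0], [0, 0, 0, 0, 0.6, 0], [0, 0, 0, 0, 0.4, 0], [0, 0, 0, 0, 0, 0], [0, 0, 0, 0, 0, 0], [0, 0, 0, 0, 0, 0]],
])

```text
clock: 55.0
position: [0.6383, 0.0547, 0.1813]
ee_rot: [0.641, 0.739, 0.136, -0.156]
ft_force: [0.6, 0.6, -4.4]
grip_width: 0.151
grasp_force: 60.3
```

carry_out([
  [[0, 0, 0, 0, -0.3, 0], [0, 0, 0, 0, -0.6, 0], [0, 0, 0, 0, -0.7, 0], [0, 0, 0, 0, -0.7, 0], [0, 0, 0, 0, -0.7, 0], [0, 0, 0, 0, -0.6, 0], [0, 0, 0, 0, -0.4, 0], [0, 0, 0, 0, 0, 0], [0, 0, 0, 0, 0, 0], [0, 0, 0, 0, 0, 0], [0, 0, 0, 0, 0, 0], [0, 0, 0, 0, 0, 0]],
])

```text
clock: 56.0
position: [0.6385, 0.0529, 0.1809]
ee_rot: [0.656, 0.755, 0.0, -0.0]
ft_force: [0.9, -0.5, -4.5]
grip_width: 0.148
grasp_force: 60.3
```

```bash
sed -i 's/range(5)/range(10)/' tq.py; python3 tq.py; python3 wt.py yellow 2>/dev/null|head -2; python3 -c "
from h import *
print(planT((-.003,.001,.0007),(.639,.051),.14,0,1,.136),get_obs()['joint_velocities'].round(3))"
```

```text
tool torque [-0.0016  0.0543 -0.0013] sd [0.0403 0.0357 0.0482] F [-0.158 -0.089  4.554] [0.6384 0.054  0.181 ] tool x,z [-0.141  0.99   0.   ] [ 0.  0. -1.] joints [ 0.36  0.49 -0.71  1.45  0.32  1.32 -0.23] grip 0.152 56.5
368 12678 along,across,lid below TCP [-0.0033  0.0008  0.006 ] tilt y,x deg [4.9 0.2]
360 12678 along,across,lid below TCP [-0.0036  0.0009  0.0065] tilt y,x deg [1.8 0.7]
(array([0.6376, 0.0538, 0.1807]), array([-0.001, -0.019,  0.009,  0.001,  0.   ,  0.018])) [ 0.    -0.001 -0.     0.     0.001  0.002 -0.003]
```

It swung from -0.028 to +0.054, so yellow is the one that rattles. It is within 1 mm of the target, level and still. Handing in.

```bash
python3 -c "
from workcell import *
print(hand_in())"
```

```text
the job is handed in; nothing more can be done
None
```

The yellow tin rattles; it was handed in held level and still about 12 cm above the middle of the notebook, with red and blue sound and back in their places. Red's first test was redone after the tin slipped in the grip, and yellow was stood back briefly so blue could be tested.

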